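Gather a wheel's cleaned hardware on the counting scale

TASK

Take the round parts dish by its post and set it flat on the scale's plate, centred between the four stops, and let go of it. Then bring the mesh rinse basket low over the dish and tip it so that all the bearing balls roll out through the notched spout into the dish (do not take them out of the basket with the fingers), and stand the empty basket upright back in the middle of its drip tray. Also put every hex nut lying on the bench into the dish, before or after the balls, so that dish and hardware all end up on the scale, and leave the other things on the bench where they are.

Things in the scene. Friction and masses are not known exactly. Their poses are not given: they have to be found in the camera images.
- dish_post (a point): grip point on the centre post of the round aluminium parts dish. Dish: 170 mm outside diameter, flat floor 5 mm thick, straight wall 4 mm thick, rim 27 mm above its underside. The upright post is 18 mm in diameter and rises from the floor to 60 mm above the underside; this point is on the post axis, 45 mm above the underside. z = dish axis. 0.3 kg. It starts on the bench
- stage (a point): centre of the scale's square steel stage plate, on its upper face (45 mm above the bench; plate about 206 mm square, fixed). Four black stops, 14 mm high, stand at +-x and +-y of this frame; their inner faces are 90 mm from the centre, so the dish fits between them with 5 mm all round. A low display box (30 mm high) adjoins on the -y side
- basket_handle (a point): middle of the flat black grip bar of the mesh rinse basket. Basket frame: x towards the spout, y along the bar, z up. The bar is 12 mm thick in x, 100 mm long in y, 18 mm tall in z; this point is 78 mm above the basket's underside, over its centre. Basket: floor 97 mm (x) by 85 mm (y), walls 45 mm high, 0.3 kg. It starts on the drip tray with the bearing balls in it
- basket_spout (a point): lip of the basket's notched spout, same axes as basket_handle: 67 mm in +x from the basket's centre and 15 mm above its underside. The spout is 44 mm wide and slopes up at 28 degrees to this lip, which keeps the balls in while the basket is level; tilted about 50 degrees spout-down, the balls roll out. The front walls taper to the spout
- basket_base (a point): centre of the underside of the basket, same axes as basket_handle
- drip_top (a point): centre of the upper face of the fixed grey ribbed drip tray, a flat plate 160 by 150 mm, 8 mm thick, where the basket stands
- ball0_center (a point): centre of a steel bearing ball, 20 mm in diameter, 33 g, in the basket at the start; None if absent
- ball1_center (a point): centre of a steel bearing ball, 20 mm in diameter, 33 g, in the basket at the start; None if absent
- ball2_center (a point): centre of a steel bearing ball, 20 mm in diameter, 33 g, in the basket at the start; None if absent
- ball3_center (a point): centre of a steel bearing ball, 20 mm in diameter, 33 g, in the basket at the start; None if absent
- ball4_center (a point): centre of a steel bearing ball, 20 mm in diameter, 33 g, in the basket at the start; None if absent
- nut0_center (a point): centre of a dark steel hexagonal nut lying flat on the bench, 24 mm across flats (flats face its +-x and every 60 degrees), 18 mm high, 45 g; None if absent
- nut1_center (a point): centre of a dark steel hexagonal nut lying flat on the bench, 24 mm across flats (flats face its +-x and every 60 degrees), 18 mm high, 45 g; None if absent
- nut2_center (a point): centre of a dark steel hexagonal nut lying flat on the bench, 24 mm across flats (flats face its +-x and every 60 degrees), 18 mm high, 45 g; None if absent
- nut3_center (a point): centre of a dark steel hexagonal nut lying flat on the bench, 24 mm across flats (flats face its +-x and every 60 degrees), 18 mm high, 45 g; None if absent
- tin_a: bystander: small tin, 70 mm across, 75 mm high; origin under its centre, like all bystanders
- tape_roll: bystander: roll of tape lying flat, 100 mm across, 25 mm high
- brush_cup: bystander: white cup, 80 mm across, 100 mm high
Not all that is in view belongs to the job. What is shaped like the part that bears nut3_center but brown or yellow is not meant. Of the things shaped like the part that bears drip_top, the grey one is meant.

How it is judged (in metres and radians):
On the way, in this order (a step that is already met when the one before it is completed fails the run):
1. the dish stands flat on the scale's plate between the stops, let go (horizontal distance between dish_post and stage below 0.008 m and height (world z) of dish_post below 0.095 m and angle between dish_post's own z axis and vertical below 0.05 rad and contact force between the fingers and dish below 0.2 N), for 0.2 s.
2. with the basket tipped and its spout low over the dish, all the balls have left the basket (angle between basket_base's own z axis and vertical above 0.45 rad and horizontal distance between basket_spout and dish_post below 0.085 m and z of basket_spout in the frame of dish_post below 0.09 m and (x of ball0_center in the frame of basket_base above 0.064 m or z of ball0_center in the frame of basket_base below 0 m) and (x of ball1_center in the frame of basket_base above 0.064 m or z of ball1_center in the frame of basket_base below 0 m) and (x of ball2_center in the frame of basket_base above 0.064 m or z of ball2_center in the frame of basket_base below 0 m) and (x of ball3_center in the frame of basket_base above 0.064 m or z of ball3_center in the frame of basket_base below 0 m) and (x of ball4_center in the frame of basket_base above 0.064 m or z of ball4_center in the frame of basket_base below 0 m)), for 0.2 s.
At the end, for the whole second after the job is handed in: The dish stands flat on the stage plate within 8 mm of its centre, every ball and nut present lies inside the dish, and the basket stands upright on the drip tray within 45 mm of its centre, all at rest (horizontal distance between dish_post and stage below 0.008 m and height (world z) of dish_post below 0.095 m and angle between dish_post's own z axis and vertical below 0.05 rad and horizontal distance between basket_base and drip_top below 0.045 m and height (world z) of basket_base below 0.013 m and angle between basket_base's own z axis and vertical below 0.06 rad and horizontal distance between each of ball0_center, ball1_center, ball2_center, ball3_center, ball4_center, nut0_center, nut1_center, nut2_center, nut3_center and dish_post below 0.082 m and z of ball0_center in the frame of dish_post between -0.045 and 0.01 m and z of ball1_center in the frame of dish_post between -0.045 and 0.01 m and z of ball2_center in the frame of dish_post between -0.045 and 0.01 m and z of ball3_center in the frame of dish_post between -0.045 and 0.01 m and z of ball4_center in the frame of dish_post between -0.045 and 0.01 m and z of nut0_center in the frame of dish_post between -0.045 and 0.01 m and z of nut1_center in the frame of dish_post between -0.045 and 0.01 m and z of nut2_center in the frame of dish_post between -0.045 and 0.01 m and z of nut3_center in the frame of dish_post between -0.045 and 0.01 m and linear speed of each of basket, dish below 0.02 m/s); the robot touches nothing.
It fails at once if a ball is taken out of the basket with the fingers ((contact force between the fingers and ball0 above 0.5 N and distance between ball0_center and basket_base below 0.055 m) or (contact force between the fingers and ball1 above 0.5 N and distance between ball1_center and basket_base below 0.055 m) or (contact force between the fingers and ball2 above 0.5 N and distance between ball2_center and basket_base below 0.055 m) or (contact force between the fingers and ball3 above 0.5 N and distance between ball3_center and basket_base below 0.055 m) or (contact force between the fingers and ball4 above 0.5 N and distance between ball4_center and basket_base below 0.055 m)).
It fails at once if another thing on the bench is pushed more than 4 cm or tipped over (distance of any of tin_a, tape_roll, brush_cup from where it was at the start of the episode above 0.04 m or angle between any of tin_a, tape_roll, brush_cup's own z axis and vertical above 0.7 rad).
Of ball0, ball1, ball2, ball3, ball4 only 3 to 5 are there at a start; the rules pass over those that are not, and their reading is None.
Of nut0, nut1, nut2, nut3 only 2 to 4 are there at a start; the rules pass over those that are not, and their reading is None.
At some moment in a run one of nut0, nut1, nut2, nut3 may be knocked a few centimetres aside while the robot is not near it.
It also fails if it takes over 210 s, if anything falls off the work surface, if the arm or the gripper's body presses on something with over 40 N, if the wrist force passes 120 N, or if a joint passes its speed limit or range.

ROBOT

A 6-joint arm with a two-finger parallel gripper is mounted at the origin on the work surface. World frame = base frame: x ahead of the robot, y to its left, z up, the work surface at z = 0. Lengths are in m, angles in degrees, forces in N, time in s.
With the tool pointing down it reaches from about 0.3 to 0.875 m from the base axis. Payload 6.4 kg.
Tool frame: the origin (TCP) lies at the very end of the fingers, on their centre line; the grasp point (between the pads) lies 19 mm behind it; x points along the fingers, y is the direction in which the jaws open and shut, and the axes are right-handed (so a half turn about x gives the same grasp; the last joint's range is limited). The gripper opens to 88 mm and grips with 3 to 60 N. Pads are 18 mm wide; open, the fingers measure 123 mm over their backs; the gripper's body (75 mm by 187 mm) begins 45 mm behind the grasp point.
Start: joints at [54.872, 10.359, 92.074, -0, 77.567, -11.82], TCP at [0.228, 0.528, 0.239] pointing down, gripper open.
Joint ranges: [-171.53, 171.53], [-51.25, 118.39], [17.06, 147.69], [-65.23, 245.23], [0, 150.52], [-178.68, 178.68]. Speed limits (degrees/s): [147.25, 147.25, 172.46, 180, 180, 180].

INTERFACE

Orientations are given as [roll, pitch, yaw] about the fixed x, y, z axes, in that order (R = Rz(yaw) Ry(pitch) Rx(roll)).
In Python, from bench import manip gives the robot as it stands. The module is installed in compiled form; this text tells all that it offers.
- The arm moves only by the tool jog_arm, never from a script. Its argument "deltas" is a list that holds one entry, the list of rows, each a list of 7 numbers: the finger opening in mm, from 0 to 88.1, then the shift along the tool's x, y, z in mm, then the turn, a rotation vector about the tool's x, y, z in rad. In form: [[[claw, tx, ty, tz, wx, wy, wz], ...]]. A call has exactly 8 rows; each row is the pose to reach, as a shift and turn from the pose commanded when the call began, along the tool's axes at that moment; what a row does not reach only later rows make up. A row lasts 1/8 s, in which the tool goes at most 62.5 mm and 10.7 degrees, less where a joint would pass 70% of its speed; a pose out of reach is approached as far as the arm can. A call with a gripper value outside its range is refused whole. The fingers move at their own pace and stop on an object; "force" is the grip in N (left out, the last holds). Time passes only in rows, so rows that repeat a pose let the fingers close, or fill a call up. It gives the time, the measured TCP pose, the force and the opening at its end, in the units of the state.
- manip.read_state(): the state, without advancing time (a new reading comes with each control period).
- manip.snapshot(name): name is "scene" or "top" or "wrist"; returns the picture (420x560x3 uint8, red, green, blue); there is no depth.
- manip.camera_model(name): a dict with "intrinsics" (3x3 intrinsics, pixels), "rvec" (rotation vector, rad) and "tvec" (3), from world to camera coordinates, as OpenCV has them. Camera axes: x right, y down, z forward; pixel columns grow to the right and rows downward; lengths in m; the calibration is good to about 2 mm. A picture is of the moment at which its call begins: read the wrist's pose just before it. camera_model takes no time and is no camera call; for the wrist camera it gives the pose at the moment of the call.
- manip.sign_off(): hands the job in, once; it reports no verdict.
The state is a dict: "t": time; "qpos": joint angles; "qd": joint speeds; "effort": joint torques, N m; "tool_pos": TCP position; "eef_rot": TCP orientation; "force": force on the tool from outside, world axes, zero at the start; "moment": the same for the moment, N m; "finger_gap": finger opening in m.
Only numpy, scipy, OpenCV 4.12 (cv2) and the standard library are available. Lean on these libraries where they do the work, as an engineer would, in place of code of your own. Each camera call takes 0.05 s, during which the arm holds its last target.

## Working session

There is one attempt and no reset: what is moved stays moved. The work goes in short steps, Python scripts to look and compute and a tool call to move; the robot and the scene stay as the last step left them, time stands still between calls to the robot, and variables do not carry over. Pictures are saved under pics/ and viewed, and the job is handed in when it is done.

Besides the shell and the picture viewer there is one more tool, called after "Call:" by a JSON object that holds its "op" and its "data". jog_arm: Moves the arm, as the interface text tells. Its arguments: {"type":"object","properties":{"deltas":{"type":"array","items":{"type":"array","items":{"type":"array","items":{"type":"number"}}}},"force":{"type":"number"}},"required":["deltas"]}

```bash
mkdir -p pics
cat > h.py <<'E'
import numpy as np, cv2
from bench import manip
from scipy.spatial.transform import Rotation as R
def snap(n,f):
    im=manip.snapshot(n); cv2.imwrite('pics/'+f,im[:,:,::-1]); return im
def cam(n):
    m=manip.camera_model(n); K=np.array(m['intrinsics'],float); Rm=cv2.Rodrigues(np.array(m['rvec'],float))[0]; return K,Rm,np.array(m['tvec'],float).ravel()
def ray(c,u,v,z):
    K,Rm,t=c; d=Rm.T@np.linalg.inv(K)@np.array([u,v,1.]); o=-Rm.T@t; return o+d*(z-o[2])/d[2]
def proj(c,p):
    K,Rm,t=c; q=K@(Rm@np.array(p,float)+t); return q[:2]/q[2]
def st():
    s=manip.read_state(); return s
E
python3 - <<'E'
from h import *
s=st(); print(s)
for n in ['scene','top','wrist']:
    c=cam(n); print(n,c[0].tolist(),(-c[1].T@c[2]).round(3), c[1].round(3).tolist()); snap(n,n+'0.png')
E
```

```text
{'t': 0.0, 'qpos': array([ 5.48716112e+01,  1.04002735e+01,  9.21325822e+01,  6.61294058e-04,
        7.75685493e+01, -1.18196619e+01]), 'qd': array([-0.01919188, -0.0187536 , -0.00285105, -0.00016937, -0.11928613,
       -0.03026477]), 'effort': array([ 4.08301985e-04, -4.33862150e+01, -3.41853118e+01,  7.02971988e-02,
        3.83200042e-02, -1.42606759e-04]), 'tool_pos': array([0.22717218, 0.52762261, 0.23781824]), 'eef_rot': array([-102.18439796,   89.89859301, -125.4932678 ]), 'force': array([-0.36402973, -0.38540468,  0.01662873]), 'moment': array([-0.06307171, -0.03058271,  0.0354003 ]), 'finger_gap': 0.08794732739939894}
scene [[470.98014663281134, 0.0, 280.5549605014604], [0.0, 470.98014663281134, 205.0206276879572], [0.0, 0.0, 1.0]] [1.069 0.585 0.735] [[-0.682, 0.731, -0.02], [0.5, 0.447, -0.742], [-0.533, -0.516, -0.671]]
top [[495.36074160190964, 0.0, 283.5503352959036], [0.0, 495.36074160190964, 217.0836177448204], [0.0, 0.0, 1.0]] [0.367 0.057 1.322] [[0.026, -1.0, -0.001], [-0.991, -0.026, -0.134], [0.134, 0.005, -0.991]]
wrist [[376.0319259866858, 0.0, 279.57158168537745], [0.0, 376.0319259866858, 211.3724678651887], [0.0, 0.0, 1.0]] [0.153 0.56  0.384] [[0.395, 0.919, -0.001], [0.873, -0.375, 0.311], [0.285, -0.123, -0.95]]
```

View pics/scene0.png

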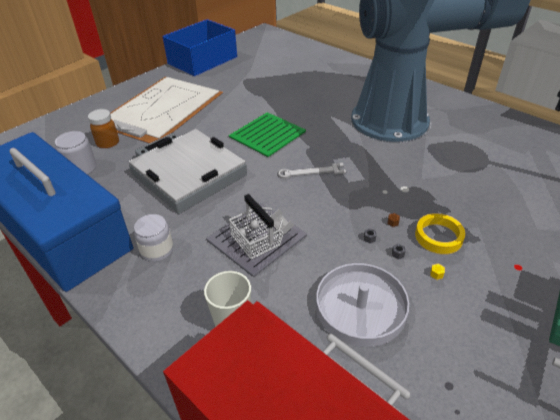

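View pics/top0.png

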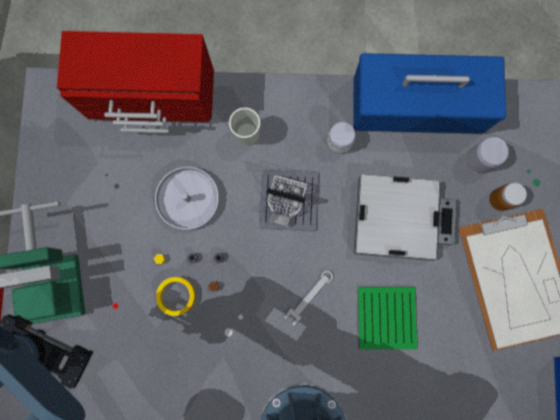

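View pics/wrist0.png

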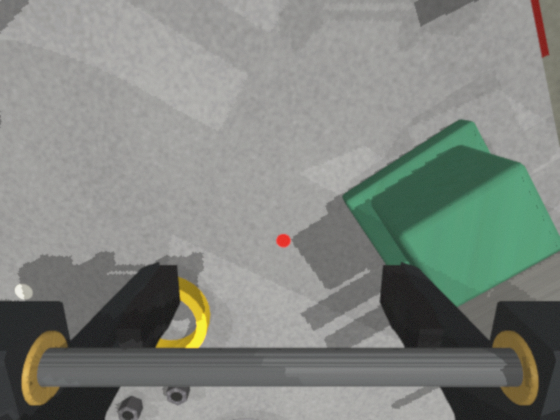

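Run:
```python
from h import *
t=cv2.imread('pics/top0.png'); s=cv2.imread('pics/scene0.png')
a=cv2.resize(t[150:310,140:330],(760,640))[:600]; cv2.imwrite('pics/ctop.png',a)
b=cv2.resize(s[180:350,200:480],(784,476),interpolation=cv2.INTER_CUBIC); cv2.imwrite('pics/csc.png',b)
b=cv2.resize(t[150:280,340:480],(700,600),interpolation=cv2.INTER_CUBIC); cv2.imwrite('pics/cst.png',b)
```

```text
(no output)
```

View pics/ctop.png

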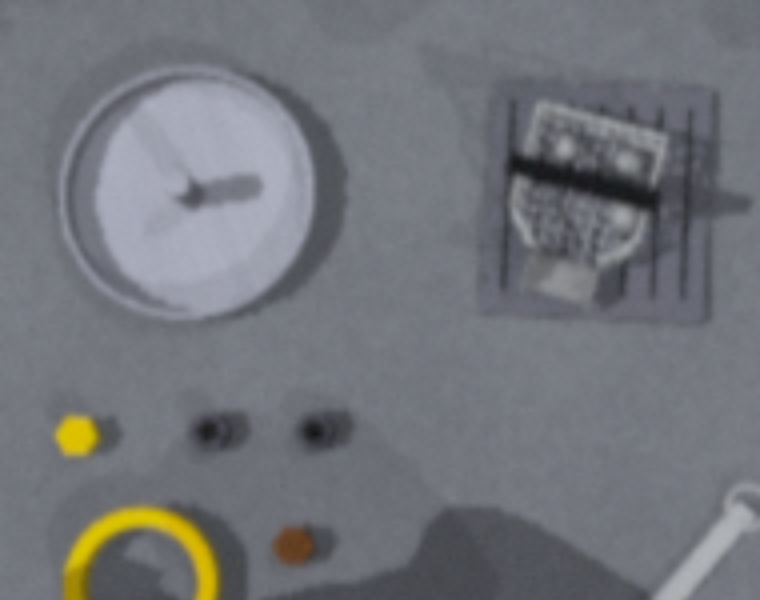

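View pics/csc.png

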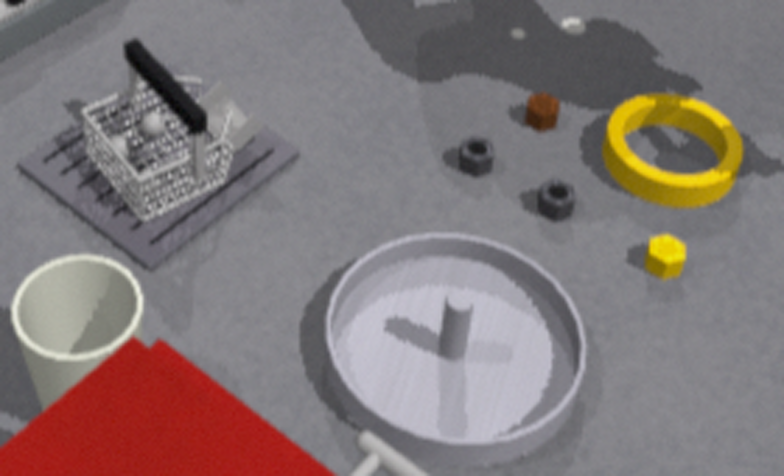

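View pics/cst.png

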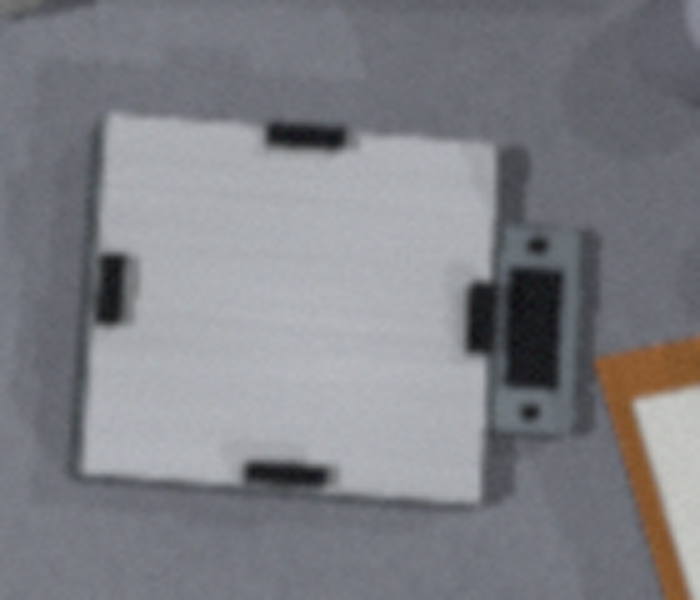

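```bash
cat >> h.py <<'E'
def xf():
    s=st(); return np.array(s['tool_pos']),R.from_euler('xyz',s['eef_rot'],degrees=True)
def plan(pos,Rt):
    """delta of one row to reach pos with rotation Rt (scipy)"""
    p,r=xf(); d=r.inv().apply(np.array(pos)-p)*1000; w=(r.inv()*Rt).as_rotvec()
    n=max(np.linalg.norm(d)/62.5,np.degrees(np.linalg.norm(w))/10.7)
    print('d',d.round(1),'w',w.round(3),'rows',round(n,1)); return d,w
def down(yaw):
    """tool x down, jaw axis (y) at world yaw deg (nearest half turn to the present)"""
    c=[]
    for k in (yaw,yaw+180):
        a=np.radians(k); x=np.array([0,0,-1.]); y=np.array([np.cos(a),np.sin(a),0]); z=np.cross(x,y)
        c.append(R.from_matrix(np.c_[x,y,z]))
    r=xf()[1]; return min(c,key=lambda q:(r.inv()*q).magnitude())
E
python3 - <<'E'
from h import *
t=cv2.imread('pics/top0.png'); hsv=cv2.cvtColor(t,cv2.COLOR_BGR2HSV); c=cam('top')
print('post top', ray(c,188,199,.06), 'nuts',ray(c,194,257.5,.018),ray(c,219,257,.018))
print('handle bar', ray(c,287,195,.086+.009))
# stage
m=((hsv[...,2]>150)&(hsv[...,1]<40)).astype('uint8'); m[:170]=0;m[265:]=0;m[:,:345]=0;m[:,445:]=0
m=cv2.morphologyEx(m,cv2.MORPH_CLOSE,np.ones((9,9)))
cs=max(cv2.findContours(m,0,2)[0],key=cv2.contourArea); r=cv2.minAreaRect(cs); b=cv2.boxPoints(r)
P=np.array([ray(c,*q,.045) for q in b]); print(b.round(0).tolist(),P.round(4).tolist(),P.mean(0)); print([np.linalg.norm(P[i]-P[i-1]) for i in range(4)])
# stops
for (x0,x1,y0,y1) in [(390,412,172,182),(357,368,200,218),(431,441,204,224),(385,410,244,258)]:
    k=hsv[y0:y1,x0:x1,2]<70; ys,xs=np.nonzero(k); print((xs.mean()+x0,ys.mean()+y0),len(xs),ray(c,xs.mean()+x0,ys.mean()+y0,.057))
p,r=xf(); print(r.as_matrix().round(2))
# tray
k=cv2.inRange(hsv[160:235,250:330],(0,0,0),(180,255,120));
E
```

```text
post top [0.57833595 0.31073422 0.06      ] nuts [0.43008478 0.29530112 0.018     ] [0.43311066 0.22969265 0.018     ]
handle bar [0.58912111 0.05536501 0.095     ]
[[356.0, 252.0], [361.0, 174.0], [440.0, 180.0], [435.0, 258.0]] [[0.4526, -0.1262, 0.045], [0.6582, -0.1386, 0.045], [0.6495, -0.3458, 0.045], [0.4444, -0.3291, 0.045]] [ 0.55117345 -0.2349406   0.045     ]
[np.float64(0.20307203488957046), np.float64(0.20601755281397988), np.float64(0.20744790646231692), np.float64(0.20581502534327395)]
(np.float64(400.84615384615387), np.float64(179.0)) 65 [ 0.6459847  -0.23983436  0.057     ]
(np.float64(361.5438596491228), np.float64(211.4736842105263)) 57 [ 0.55787713 -0.13801823  0.057     ]
(np.float64(436.5), np.float64(217.33333333333334)) 72 [ 0.54764432 -0.33103218  0.057     ]
(np.float64(396.77777777777777), np.float64(252.51851851851853)) 54 [ 0.45436899 -0.22838383  0.057     ]
[[-0.    0.4   0.92]
 [-0.    0.92 -0.4 ]
 [-1.   -0.   -0.  ]]
```

Run:
```python
from h import *
plan([.578,.311,.22],down(66))
```

```text
d [ 18.  -60.3 407.9] w [ 0.012 -0.     0.001] rows 6.6
```

Call:
{"op": "jog_arm", "data": {"deltas": [[[88,18,-8,55,0,0,0],[88,18,-17,115,0,0,0],[88,18,-26,175,0,0,0],[88,18,-35,235,0,0,0],[88,18,-44,295,0,0,0],[88,18,-52,355,0,0,0],[88,18,-60,408,0,0,0],[88,18,-60,408,0,0,0]]]}}

```text
t: 1.15
tool_pos: [0.5812, 0.3085, 0.2199]
eef_rot: [-78.6, 90.0, -102.2]
force: [-1.0, 0.4, -0.5]
finger_gap: 0.0881
```

Run:
```python
from h import *
s=st(); print(s['t'],s['tool_pos'],s['qpos']); snap('wrist','w1.png'); snap('top','t1.png')
```

```text
1.15 [0.58122433 0.30854681 0.2198595 ] [ 1.76678123e+01  2.16420512e+01  8.02133252e+01 -3.89059362e-02
  7.81664632e+01 -4.87351094e+01]
```

View pics/w1.png

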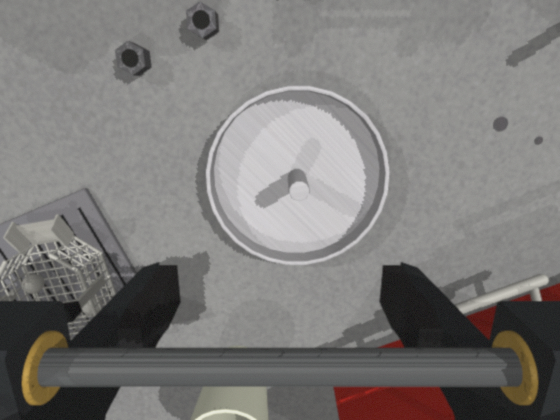

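View pics/t1.png

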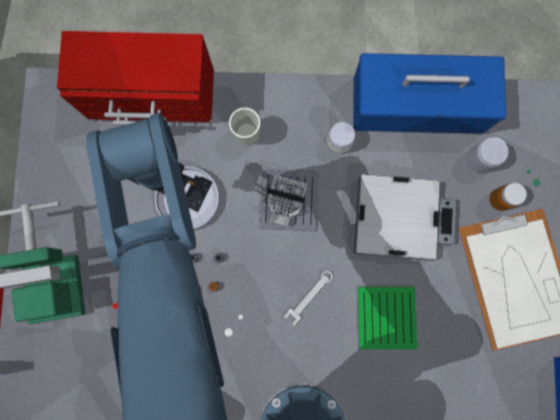

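Run:
```python
from h import *
c=cam('wrist'); im=cv2.imread('pics/w1.png'); print((-c[1].T@c[2]))
print('posttop',ray(c,299,190,.06))
g=cv2.cvtColor(im,cv2.COLOR_BGR2GRAY)
e=cv2.Canny(g,60,150); pts=[]
# outward rays, outermost bright rim
C=np.array([298,176.])
for a in np.radians(np.arange(0,360,4)):
    prof=[(g[int(round(C[1]+r*np.sin(a))),int(round(C[0]+r*np.cos(a)))],r) for r in np.arange(80,100,.5)]
    v,r=max(prof); pts.append(ray(c,C[0]+r*np.cos(a),C[1]+r*np.sin(a),.027)[:2])
P=np.array(pts); A=np.c_[2*P,np.ones(len(P))]
for _ in range(4):
    x=np.linalg.lstsq(A,(P**2).sum(1),rcond=None)[0]; rr=np.hypot(*(P-x[:2]).T); R0=np.median(rr); k=abs(rr-R0)<.003; P=P[k];A=A[k]
print(x[:2],R0,len(P))
for u,v in [(201,18),(131,57)]: print('nut',ray(c,u,v,.018))
print('grip plan'); plan([*x[:2],.026],down(102-180))
p,r=xf(); print(r.as_matrix().round(3))
```

```text
[0.50396138 0.34349478 0.36655658]
posttop [0.5848162  0.32643278 0.06      ]
[0.58523233 0.32622767] 0.08287709932268963 90
nut [0.42637399 0.3054459  0.018     ]
nut [0.42952465 0.23641475 0.018     ]
grip plan
d [193.9  16.7   0.8] w [-0.617 -0.002  0.   ] rows 3.3
[[-0.002  0.397  0.918]
 [-0.     0.918 -0.397]
 [-1.    -0.001 -0.001]]
```

Run:
```python
from h import *
plan([.585,.3263,.026],down(66.6))
```

```text
d [193.9  16.7   0.5] w [ 0.    -0.001  0.001] rows 3.1
```

Call:
{"op": "jog_arm", "data": {"deltas": [[[60,40,16.5,0.5,0,0,0],[60,90,16.5,0.5,0,0,0],[60,140,16.5,0.5,0,0,0],[60,170,16.5,0.5,0,0,0],[60,185,16.5,0.5,0,0,0],[60,194,16.5,0.5,0,0,0],[60,194,16.5,0.5,0,0,0],[60,194,16.5,0.5,0,0,0]]]}}

```text
t: 2.25
tool_pos: [0.5864, 0.327, 0.0283]
eef_rot: [43.1, 89.9, 19.8]
force: [-0.4, 0.7, 0.3]
finger_gap: 0.0599
```

Call:
{"op": "jog_arm", "data": {"deltas": [[[10,0,0,0,0,0,0],[10,0,0,0,0,0,0],[10,0,0,0,0,0,0],[10,0,0,0,0,0,0],[10,0,0,0,0,0,0],[10,-5,0,0,0,0,0],[10,-10,0,0,0,0,0],[10,-20,0,0,0,0,0]]], "force": 25}}

```text
t: 3.25
tool_pos: [0.5849, 0.3264, 0.0466]
eef_rot: [-140.1, 89.9, -163.4]
force: [0.7, -1.5, -2.9]
finger_gap: 0.0171
```

Run:
```python
from h import *
s=st(); print(s['t'],s['tool_pos'],s['eef_rot'],s['finger_gap'],s['force'])
snap('scene','s2.png')
```

```text
3.25 [0.584919   0.32640083 0.04656493] [-140.06795535   89.9260119  -163.37253454] 0.017052944214906135 [ 0.68249435 -1.53333028 -2.90036375]
```

View pics/s2.png

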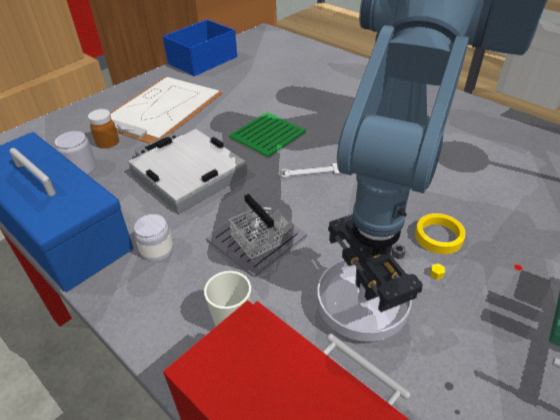

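Run:
```python
from h import *
plan([.585,.3264,.2],down(66.6)); plan([.5505,-.2347,.2],down(66.6))
```

```text
d [-151.4   -0.7   -0.7] w [ 0.002  0.001 -0.001] rows 2.4
d [-151.8 -529.7  189.6] w [ 0.002  0.001 -0.001] rows 9.3
```

Call:
{"op": "jog_arm", "data": {"deltas": [[[10,-30,0,0,0,0,0],[10,-70,0,0,0,0,0],[10,-110,-10,4,0,0,0],[10,-140,-40,15,0,0,0],[10,-152,-85,31,0,0,0],[10,-152,-130,47,0,0,0],[10,-152,-175,63,0,0,0],[10,-152,-220,79,0,0,0]]]}}

```text
t: 4.3
tool_pos: [0.5708, 0.0918, 0.1994]
eef_rot: [19.6, 89.9, -3.7]
force: [0.9, -0.2, -3.7]
finger_gap: 0.017
```

Call:
{"op": "jog_arm", "data": {"deltas": [[[10,0,-45,16,0,0,0],[10,0,-90,32,0,0,0],[10,0,-135,48,0,0,0],[10,0,-180,64,0,0,0],[10,0,-225,80,0,0,0],[10,0,-265,95,0,0,0],[10,0,-295,106,0,0,0],[10,0,-309,111,0,0,0]]]}}

```text
t: 5.3
tool_pos: [0.5504, -0.2362, 0.1992]
eef_rot: [-15.1, 90.0, -38.5]
force: [0.1, 0.1, -3.0]
finger_gap: 0.017
```

Run:
```python
from h import *
plan([.5505,-.2347,.085],down(66.6)); s=st(); print(s['t'],s['tool_pos'],s['eef_rot'],s['qpos'])
c=cam('wrist');snap('wrist','w3.png');snap('top','t3.png')
```

```text
d [114.1   1.4  -0.6] w [-0.     0.001  0.   ] rows 1.8
5.3 [ 0.55041618 -0.23616576  0.19915051] [-15.08751119  89.95880114 -38.50147064] [-3.45639823e+01  1.54294629e+01  9.07140428e+01 -2.94579103e-03
  7.38153927e+01 -1.01149203e+02]
```

View pics/w3.png

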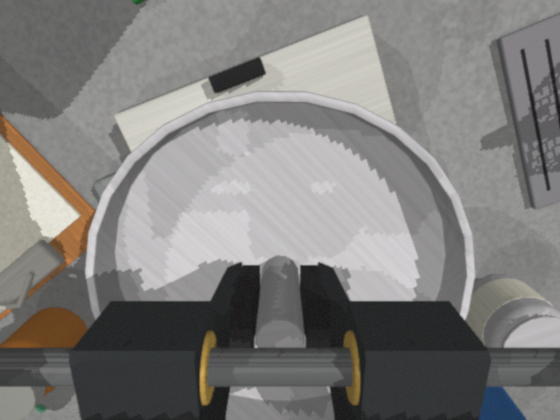

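Run:
```python
from h import *
c=cam('wrist')
for q in [(209,79),(262,60),(214,91),(267,72)]: print(q,ray(c,*q,.059))
for q in [(115,115),(367,17)]: print('corner',ray(c,*q,.045))
```

```text
(209, 79) [ 0.4503113  -0.24709816  0.059     ]
(262, 60) [ 0.45381186 -0.20693311  0.059     ]
(214, 91) [ 0.45909806 -0.24746193  0.059     ]
(267, 72) [ 0.46250209 -0.20691637  0.059     ]
corner [ 0.44376474 -0.32801465  0.045     ]
corner [ 0.45639904 -0.12603461  0.045     ]
```

Call:
{"op": "jog_arm", "data": {"deltas": [[[10,30,2.5,0,0,0,0],[10,65,2.5,0,0,0,0],[10,95,2.5,0,0,0,0],[10,110,2.5,0,0,0,0],[10,118,2.5,0,0,0,0],[10,123,2.5,0,0,0,0],[10,126,2.5,0,0,0,0],[10,126,2.5,0,0,0,0]]]}}

```text
t: 6.4
tool_pos: [0.552, -0.2324, 0.0732]
eef_rot: [-5.3, 89.9, -28.6]
force: [0.2, -0.0, -2.4]
finger_gap: 0.0172
```

Run:
```python
from h import *
plan([.551,-.234,.0715],down(66.6)); s=st(); print(s['t'],s['tool_pos'],s['force'])
```

```text
d [ 1.7 -1.8 -0.3] w [0.001 0.001 0.   ] rows 0.0
6.4 [ 0.55199243 -0.23244924  0.07322403] [ 0.15416942 -0.0074282  -2.35293978]
```

Call:
{"op": "jog_arm", "data": {"deltas": [[[10,0.5,-1.8,0,0,0,0],[10,1.5,-1.8,0,0,0,0],[10,2,-1.8,0,0,0,0],[10,2,-1.8,0,0,0,0],[25,2,-1.8,0,0,0,0],[40,2,-1.8,0,0,0,0],[60,2,-1.8,0,0,0,0],[60,2,-1.8,0,0,0,0]]]}}

```text
t: 7.4
tool_pos: [0.5509, -0.2338, 0.0706]
eef_rot: [130.8, 90.0, 107.5]
force: [-0.7, -0.4, -0.2]
finger_gap: 0.0531
```

Call:
{"op": "jog_arm", "data": {"deltas": [[[60,-20,0,0,0,0,0],[60,-60,0,0,0,0,0],[60,-110,0,0,0,0,0],[60,-160,0,0,0,0,0],[60,-180,0,0,0,0,0],[60,-180,0,0,0,0,0],[60,-180,0,0,0,0,0],[60,-180,0,0,0,0,0]]]}}

```text
t: 8.4
tool_pos: [0.5502, -0.2334, 0.2491]
eef_rot: [168.6, 89.8, 145.3]
force: [-0.3, 0.0, -0.5]
finger_gap: 0.0601
```

Run:
```python
from h import *
s=st(); print(s['t'],s['tool_pos'],s['force'])
c=cam('wrist');snap('wrist','w4.png')
```

```text
8.4 [ 0.55017904 -0.23339097  0.2490931 ] [-0.28563659  0.03825832 -0.48362966]
```

View pics/w4.png

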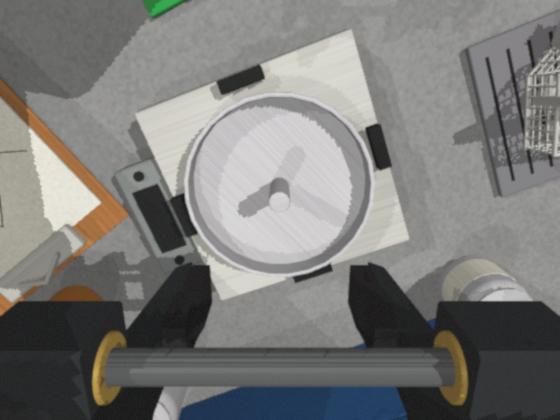

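```bash
cat >> h.py <<'E'
def circ(c,g,C,r0,r1,z):
    pts=[]
    for a in np.radians(np.arange(0,360,4)):
        prof=[(g[int(round(C[1]+r*np.sin(a))),int(round(C[0]+r*np.cos(a)))],r) for r in np.arange(r0,r1,.5)]
        v,r=max(prof); pts.append(ray(c,C[0]+r*np.cos(a),C[1]+r*np.sin(a),z)[:2])
    P=np.array(pts); A=np.c_[2*P,np.ones(len(P))]
    for _ in range(4):
        x=np.linalg.lstsq(A,(P**2).sum(1),rcond=None)[0]; rr=np.hypot(*(P-x[:2]).T); R0=np.median(rr); k=abs(rr-R0)<.003; P=P[k];A=A[k]
    return x[:2],R0,len(P)
E
python3 - <<'E'
from h import *
c=cam('wrist'); im=cv2.imread('pics/w4.png'); g=cv2.cvtColor(im,cv2.COLOR_BGR2GRAY)
print(circ(c,g,np.array([280,184.]),82,98,.072)); print('post',ray(c,280,201,.105))
hsv=im.max(2)
for x0,x1,y0,y1 in [(212,270,60,98),(362,395,120,172),(168,200,190,238)]:
    k=(hsv[y0:y1,x0:x1]<60); ys,xs=np.nonzero(k); print(xs.mean()+x0,ys.mean()+y0,len(xs),ray(c,xs.mean()+x0,ys.mean()+y0,.057))
Q=[(137,112),(352,30),(408,240)]; P=[ray(c,*q,.045) for q in Q]; print(P,(P[0]+P[2])/2)
E
```

```text
(array([ 0.55537445, -0.23542375]), np.float64(0.08300751062042669), 80)
post [ 0.55506685 -0.23461798  0.105     ]
240.31410256410257 79.4198717948718 624 [ 0.45573262 -0.22861967  0.057     ]
377.94928684627575 146.3201267828843 631 [ 0.55581597 -0.13916608  0.057     ]
179.1509167842031 218.64315937940762 709 [ 0.54624332 -0.33532852  0.057     ]
[array([ 0.44336718, -0.32710306,  0.045     ]), array([ 0.45653318, -0.12572692,  0.045     ]), array([ 0.65982011, -0.13922744,  0.045     ])] [ 0.55159365 -0.23316525  0.045     ]
```

Run:
```python
from h import *
im=cv2.imread('pics/w4.png'); cv2.imwrite('pics/c4.png',cv2.resize(im[50:300,130:420],(696,600),interpolation=cv2.INTER_CUBIC))
t=snap('scene','s4.png'); cv2.imwrite('pics/cs4.png',cv2.resize(t[100:230,100:270][:,:,::-1],(680,520),interpolation=cv2.INTER_CUBIC))
```

```text
(no output)
```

View pics/c4.png

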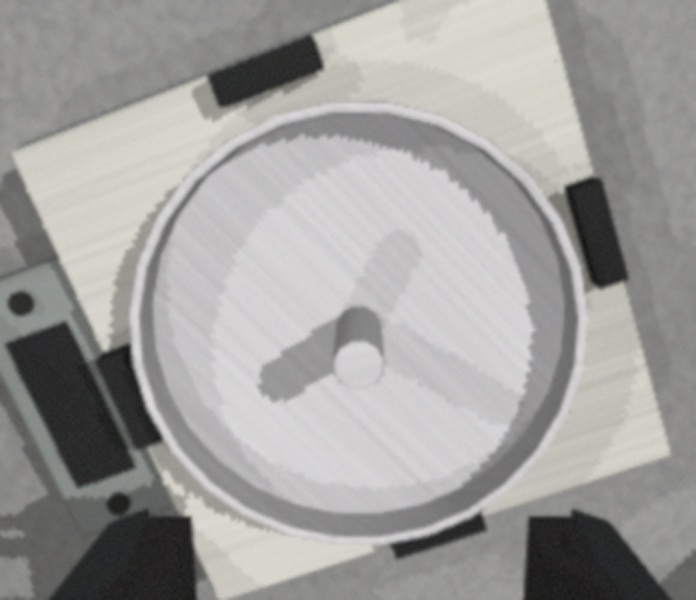

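View pics/cs4.png

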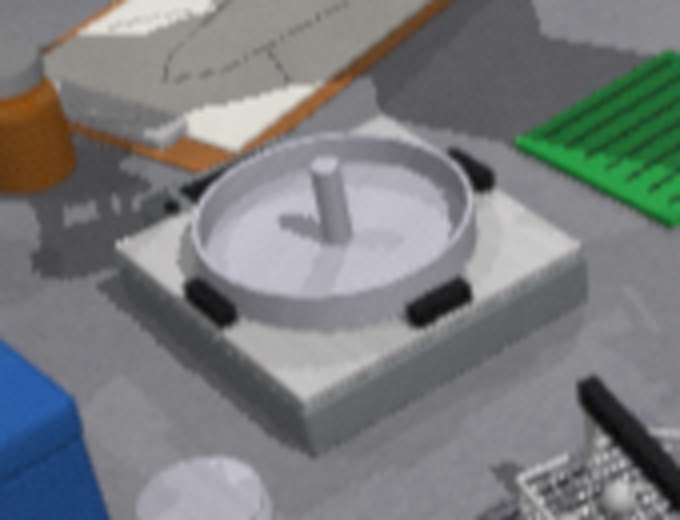

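Run:
```python
from h import *
plan([.41,.27,.17],down(66.6))
```

```text
d [  80.3  406.8 -328. ] w [ 0.002 -0.002 -0.   ] rows 8.5
```

Call:
{"op": "jog_arm", "data": {"deltas": [[[60,0,40,-32,0,0,0],[60,0,85,-69,0,0,0],[60,0,130,-105,0,0,0],[60,0,175,-141,0,0,0],[60,0,220,-177,0,0,0],[60,0,265,-214,0,0,0],[60,10,310,-250,0,0,0],[60,30,355,-286,0,0,0]]]}}

```text
t: 9.5
tool_pos: [0.4285, 0.2071, 0.2209]
eef_rot: [34.9, 89.9, 11.5]
force: [0.9, -0.5, -1.0]
finger_gap: 0.06
```

Call:
{"op": "jog_arm", "data": {"deltas": [[[60,25,26,-20,0,0,0],[60,50,52,-42,0,0,0],[60,50,52,-42,0,0,0],[60,50,52,-42,0,0,0],[60,50,52,-42,0,0,0],[60,50,52,-42,0,0,0],[60,50,52,-42,0,0,0],[60,50,52,-42,0,0,0]]]}}

```text
t: 10.5
tool_pos: [0.4109, 0.2695, 0.1709]
eef_rot: [40.9, 90.0, 17.5]
force: [-1.0, -0.3, 0.1]
finger_gap: 0.0595
```

Run:
```python
from h import *
s=st(); print(s['t'],s['tool_pos'],s['force'])
c=cam('wrist');im=snap('wrist','w5.png');cv2.imwrite('pics/c5.png',cv2.resize(im[80:280,130:430][:,:,::-1],(750,500),interpolation=cv2.INTER_CUBIC))
```

```text
10.5 [0.41091904 0.26950833 0.17092175] [-1.01364723 -0.25692973  0.1313659 ]
```

View pics/w5.png

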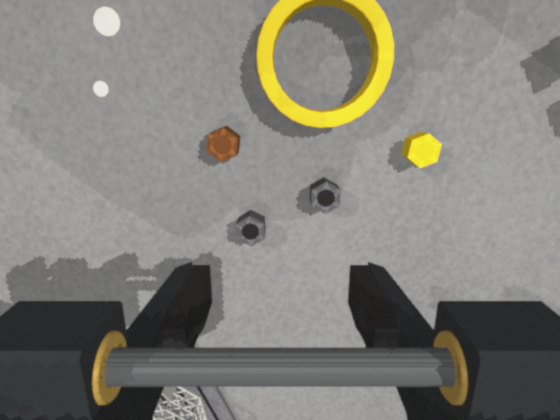

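Run:
```python
from h import *
c=cam('wrist'); im=cv2.imread('pics/w5.png')
cv2.imwrite('pics/c5.png',np.hstack([cv2.resize(im[175:220,303:348],(390,390),interpolation=cv2.INTER_CUBIC),cv2.resize(im[208:253,228:273],(390,390),interpolation=cv2.INTER_CUBIC)]))
for u,v in [(325,198),(250.5,231.5)]: print(ray(c,u,v,.018))
```

```text
[0.43069166 0.30245133 0.018     ]
[0.43333816 0.23338494 0.018     ]
```

View pics/c5.png

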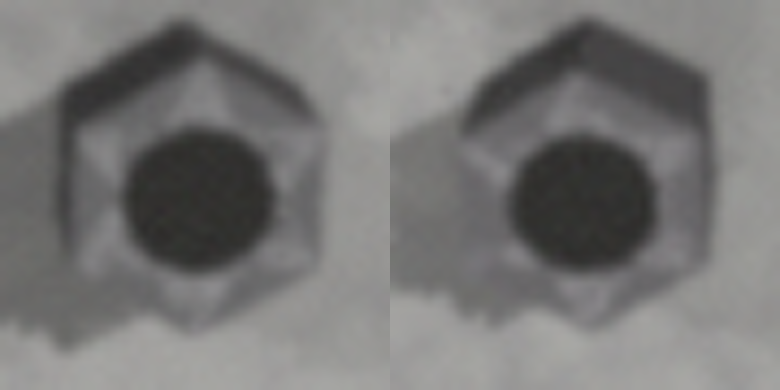

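Run:
```python
from h import *
plan([.4308,.3023,.06],down(66.6)); plan([.4308,.3023,.005],down(66.6))
```

```text
d [110.9  37.9   5.3] w [ 0.001  0.    -0.   ] rows 1.9
d [165.9  37.9   5.3] w [ 0.001  0.    -0.   ] rows 2.7
```

Call:
{"op": "jog_arm", "data": {"deltas": [[[50,30,25,5,0,0,0],[50,70,38,5,0,0,0],[50,110,38,5,0,0,0],[50,135,38,5,0,0,0],[50,150,38,5,0,0,0],[50,160,38,5,0,0,0],[50,166,38,5,0,0,0],[50,166,38,5,0,0,0]]]}}

```text
t: 11.55
tool_pos: [0.4306, 0.3027, 0.005]
eef_rot: [46.0, 90.0, 22.7]
force: [-0.2, -0.1, -0.2]
finger_gap: 0.0498
```

Call:
{"op": "jog_arm", "data": {"deltas": [[[10,0,0,0,0,0,0],[10,0,0,0,0,0,0],[10,0,0,0,0,0,0],[10,0,0,0,0,0,0],[10,0,0,0,0,0,0],[10,-20,0,0,0,0,0],[10,-60,0,0,0,0,0],[10,-115,0,0,0,0,0]]], "force": 25}}

```text
t: 12.55
tool_pos: [0.4289, 0.302, 0.1193]
eef_rot: [-134.3, 89.8, -157.6]
force: [0.9, 0.3, 0.5]
finger_gap: 0.0237
```

Run:
```python
from h import *
s=st(); print(s['t'],s['tool_pos'],s['force'],s['finger_gap'])
print('to dish'); plan([.515,-.200,.16],down(66.6))
```

```text
12.55 [0.42891711 0.30198321 0.11928002] [0.92699482 0.3342091  0.5429233 ] 0.023735845611067917
to dish
d [ -40.3 -427.   277.6] w [ 0.002 -0.003  0.003] rows 8.2
```

Run:
```python
from h import *
plan([.553,-.1825,.15],down(0))
```

```text
d [ -30.4 -395.9  305.6] w [ 1.164e+00 -1.000e-03  4.000e-03] rows 8.0
```

Call:
{"op": "jog_arm", "data": {"deltas": [[[10,-30,-20,15,0,0,0],[10,-45,-70,54,0.15,0,0],[10,-45,-120,93,0.32,0,0],[10,-45,-175,135,0.49,0,0],[10,-45,-230,178,0.66,0,0],[10,-40,-285,220,0.83,0,0],[10,-30,-340,262,1.0,0,0],[10,-30,-385,297,1.16,0,0]]]}}

```text
t: 13.55
tool_pos: [0.544, -0.1451, 0.1501]
eef_rot: [-129.4, 89.9, 140.5]
force: [0.3, 0.7, 0.4]
finger_gap: 0.0237
```

Run:
```python
from h import *
s=st(); print(s['t'],s['tool_pos'],s['finger_gap']);plan([.553,-.1825,.060],down(0))
```

```text
13.55 [ 0.54404853 -0.14506909  0.15010527] 0.023673795971455826
d [90.1  9.1 37.5] w [-0.002 -0.001  0.001] rows 1.6
```

Call:
{"op": "jog_arm", "data": {"deltas": [[[10,0,3.5,13.5,0,0,0],[10,0,3.5,13.5,0,0,0],[10,20,3.5,13.5,0,0,0],[10,40,3.5,13.5,0,0,0],[10,60,3.5,13.5,0,0,0],[10,65,3.5,13.5,0,0,0],[10,65,3.5,13.5,0,0,0],[10,65,3.5,13.5,0,0,0]]]}}

```text
t: 14.55
tool_pos: [0.5485, -0.1564, 0.0869]
eef_rot: [63.4, 89.9, -26.3]
force: [0.1, 0.1, -1.2]
finger_gap: 0.0232
```

Run:
```python
from h import *
s=st(); print(s['t'],s['tool_pos'],s['finger_gap']);plan([.553,-.1825,.059],down(0))
snap('wrist','w6.png')
```

```text
14.55 [ 0.54846048 -0.15644876  0.08686976] 0.023237267504358484
d [27.9  4.4 26.1] w [ 0.005  0.001 -0.001] rows 0.6
```

View pics/w6.png

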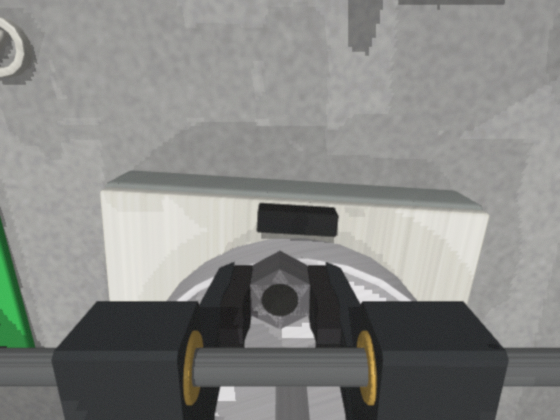

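Call:
{"op": "jog_arm", "data": {"deltas": [[[10,0,4.5,13,0,0,0],[10,0,4.5,26,0,0,0],[10,5,4.5,26,0,0,0],[10,15,4.5,26,0,0,0],[10,25,4.5,26,0,0,0],[10,28,4.5,26,0,0,0],[10,28,4.5,26,0,0,0],[10,28,4.5,26,0,0,0]]]}}

```text
t: 15.6
tool_pos: [0.5527, -0.1827, 0.0581]
eef_rot: [60.9, 90.0, -28.9]
force: [0.2, 0.6, -0.3]
finger_gap: 0.0235
```

Call:
{"op": "jog_arm", "data": {"deltas": [[[36,0,0,0,0,0,0],[36,0,0,0,0,0,0],[36,0,0,0,0,0,0],[36,-30,0,0,0,0,0],[36,-70,0,0,0,0,0],[36,-110,0,0,0,0,0],[36,-120,0,0,0,0,0],[36,-120,0,0,0,0,0]]]}}

```text
t: 16.6
tool_pos: [0.5526, -0.1828, 0.1779]
eef_rot: [58.3, 90.0, -31.5]
force: [0.8, -0.3, -0.1]
finger_gap: 0.0359
```

Run:
```python
from h import *
s=st(); print(s['t'],s['tool_pos'],s['finger_gap'],s['qpos'])
snap('wrist','w7.png')
plan([.42,.23,.17],down(66.6))
```

```text
16.6 [ 0.55255795 -0.18277181  0.17792002] 0.03588233292847885 [-2.99797876e+01  1.46520137e+01  9.42991705e+01 -1.38398571e-03
  7.09990838e+01 -3.02056552e+01]
d [   7.1 -130.2 -412.9] w [-1.158e+00 -1.000e-03  1.000e-03] rows 6.9
```

View pics/w7.png

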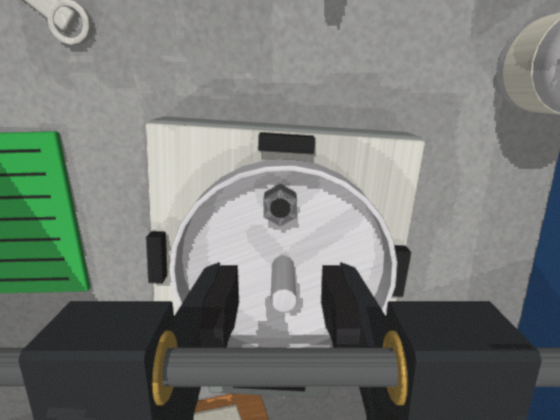

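Call:
{"op": "jog_arm", "data": {"deltas": [[[50,0,-14,-45,-0.12,0,0],[50,0,-30,-95,-0.27,0,0],[50,0,-46,-145,-0.42,0,0],[50,0,-63,-200,-0.57,0,0],[50,0,-80,-255,-0.72,0,0],[50,0,-98,-310,-0.87,0,0],[50,0,-116,-365,-1.02,0,0],[50,5,-130,-413,-1.16,0,0]]]}}

```text
t: 17.65
tool_pos: [0.4189, 0.2313, 0.1712]
eef_rot: [-143.8, 89.9, -166.8]
force: [0.5, 0.9, -0.3]
finger_gap: 0.05
```

Run:
```python
from h import *
s=st(); print(s['t'],s['tool_pos'])
c=cam('wrist');snap('wrist','w8.png');plan([.4333,.2334,.005],down(66.6))
```

```text
17.65 [0.4189248  0.23134836 0.17119233]
d [165.2   4.6  17.2] w [ 0.015 -0.005  0.   ] rows 2.7
```

View pics/w8.png

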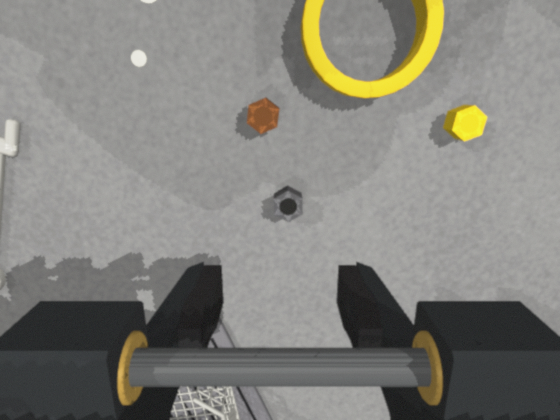

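Run:
```python
from h import *
c=cam('wrist');p=ray(c,288,207,.018);print(p);plan([p[0],p[1],.005],down(66.6))
```

```text
[0.43041366 0.23767234 0.018     ]
d [165.2   7.5  12.9] w [ 0.015 -0.005  0.   ] rows 2.7
```

Call:
{"op": "jog_arm", "data": {"deltas": [[[50,40,5,14,0.015,0,0],[50,80,5,14,0.015,0,0],[50,80,5,14,0.015,0,0],[50,80,5,14,0.015,0,0],[50,80,5,14,0.015,0,0],[50,80,5,14,0.015,0,0],[50,80,5,14,0.015,0,0],[50,80,5,14,0.015,0,0]]]}}

```text
t: 18.7
tool_pos: [0.4358, 0.2289, 0.0932]
eef_rot: [40.2, 90.0, 16.1]
force: [-0.5, -0.2, -0.2]
finger_gap: 0.0502
```

Run:
```python
from h import *
s=st(); print(s['t'],s['tool_pos'])
c=cam('wrist');im=snap('wrist','w9.png');g=cv2.cvtColor(im,cv2.COLOR_RGB2GRAY)
k=(g[120:300,215:345]<52).astype('uint8')
n,l,stt,ce=cv2.connectedComponentsWithStats(k)
for i in range(1,n):
    if stt[i,4]>100: u,v=ce[i]+[215,120]; print(u,v,stt[i,4],ray(c,u,v,.018))
```

```text
18.7 [0.43581115 0.22888187 0.09319249]
285.2788461538462 216.22115384615384 104 [0.43252329 0.23465184 0.018     ]
217.85398230088495 283.3318584070796 226 [0.45723682 0.17495511 0.018     ]
341.3490566037736 283.40566037735846 212 [0.49070788 0.24954616 0.018     ]
```

View pics/w9.png

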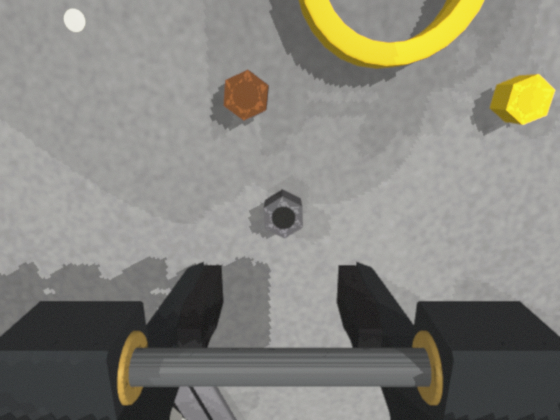

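Run:
```python
from h import *
c=cam('wrist');p=ray(c,283.5,216.5,.018);print(p);plan([.4325,.234,.005],down(66.6))
```

```text
[0.43210515 0.23356282 0.018     ]
d [88.1  3.3 -5.1] w [-0.013  0.    -0.   ] rows 1.4
```

Call:
{"op": "jog_arm", "data": {"deltas": [[[50,0,3,-5,0,0,0],[50,30,3,-5,0,0,0],[50,60,3,-5,0,0,0],[50,78,3,-5,0,0,0],[50,88,3,-5,0,0,0],[50,88,3,-5,0,0,0],[50,88,3,-5,0,0,0],[50,88,3,-5,0,0,0]]]}}

```text
t: 19.75
tool_pos: [0.433, 0.2338, 0.0057]
eef_rot: [38.2, 89.9, 14.0]
force: [-0.8, 0.1, -1.5]
finger_gap: 0.05
```

Call:
{"op": "jog_arm", "data": {"deltas": [[[10,0,0,0,0,0,0],[10,0,0,0,0,0,0],[10,0,0,0,0,0,0],[10,0,0,0,0,0,0],[10,0,0,0,0,0,0],[10,-20,0,0,0,0,0],[10,-70,0,0,0,0,0],[10,-120,0,0,0,0,0]]]}}

```text
t: 20.75
tool_pos: [0.4317, 0.2334, 0.1256]
eef_rot: [-141.4, 89.9, -165.6]
force: [1.1, 0.2, -0.2]
finger_gap: 0.0234
```

Run:
```python
from h import *
s=st(); print(s['t'],s['tool_pos'],s['force'],s['finger_gap'])
print('to dish'); plan([.553,-.286,.16],down(0))
```

```text
20.75 [0.43166272 0.2334091  0.12557984] [ 1.12318328  0.23967579 -0.24802698] 0.023362075888168687
to dish
d [ -34.4 -424.2  323.4] w [ 1.149e+00 -1.000e-03  2.000e-03] rows 8.6
```

Call:
{"op": "jog_arm", "data": {"deltas": [[[10,-30,-25,20,0,0,0],[10,-38,-75,57,0.15,0,0],[10,-38,-125,95,0.32,0,0],[10,-38,-180,137,0.49,0,0],[10,-38,-235,179,0.66,0,0],[10,-38,-290,221,0.83,0,0],[10,-38,-345,263,1.0,0,0],[10,-35,-400,305,1.15,0,0]]]}}

```text
t: 21.75
tool_pos: [0.5392, -0.2251, 0.1608]
eef_rot: [107.1, 90.0, 16.7]
force: [0.4, 0.4, 0.3]
finger_gap: 0.0238
```

Run:
```python
from h import *
s=st(); print(s['t'],s['tool_pos'],s['force'],s['finger_gap'])
plan([.553,-.286,.058],down(0))
```

```text
21.75 [ 0.53918619 -0.22512353  0.16077258] [0.36734575 0.43116344 0.31675371] 0.02379671719072088
d [102.8  14.2  60.8] w [-0.006 -0.    -0.   ] rows 1.9
```

Call:
{"op": "jog_arm", "data": {"deltas": [[[10,0,7,30,0,0,0],[10,0,14,60,0,0,0],[10,0,14,60,0,0,0],[10,20,14,60,0,0,0],[10,40,14,60,0,0,0],[10,50,14,60,0,0,0],[10,50,14,60,0,0,0],[10,50,14,60,0,0,0]]]}}

```text
t: 22.75
tool_pos: [0.5533, -0.283, 0.1113]
eef_rot: [50.0, 90.0, -40.0]
force: [0.3, -0.8, -1.0]
finger_gap: 0.0238
```

Run:
```python
from h import *
s=st(); print(s['t'],s['tool_pos'],s['force'],s['finger_gap'])
plan([.553,-.286,.058],down(0))
```

```text
22.75 [ 0.55333977 -0.28304028  0.1113245 ] [ 0.30414325 -0.76641954 -1.01641664] 0.023806790796327366
d [53.3 -0.4  2.9] w [-0.001  0.    -0.001] rows 0.9
```

Call:
{"op": "jog_arm", "data": {"deltas": [[[10,20,0,3,0,0,0],[10,40,0,3,0,0,0],[10,50,0,3,0,0,0],[10,53,0,3,0,0,0],[10,53,0,3,0,0,0],[36,53,0,3,0,0,0],[36,53,0,3,0,0,0],[36,53,0,3,0,0,0]]]}}

```text
t: 23.75
tool_pos: [0.5532, -0.2862, 0.0584]
eef_rot: [47.1, 90.0, -43.0]
force: [-0.5, 0.7, 0.2]
finger_gap: 0.0359
```

Call:
{"op": "jog_arm", "data": {"deltas": [[[36,-30,0,0,0,0,0],[36,-80,0,0,0,0,0],[36,-130,0,0,0,0,0],[36,-150,0,-40,0,0,0],[36,-150,0,-85,0,0,0],[36,-150,0,-130,0,0,0],[36,-150,0,-175,0,0,0],[36,-150,0,-210,0,0,0]]]}}

```text
t: 24.75
tool_pos: [0.553, -0.0743, 0.2082]
eef_rot: [89.4, 90.0, -0.6]
force: [0.8, 0.5, -0.2]
finger_gap: 0.0364
```

Run:
```python
from h import *
s=st(); print(s['t'],s['tool_pos'],s['force'],s['finger_gap'])
im=snap('wrist','w10.png');im=snap('top','t10.png');cv2.imwrite('pics/ct10.png',cv2.resize(im[150:280,220:480][:,:,::-1],(780,390),interpolation=cv2.INTER_CUBIC))
```

```text
24.75 [ 0.55303281 -0.07425931  0.20824299] [ 0.78433235  0.4599431  -0.17689957] 0.03642723660895584
```

View pics/w10.png

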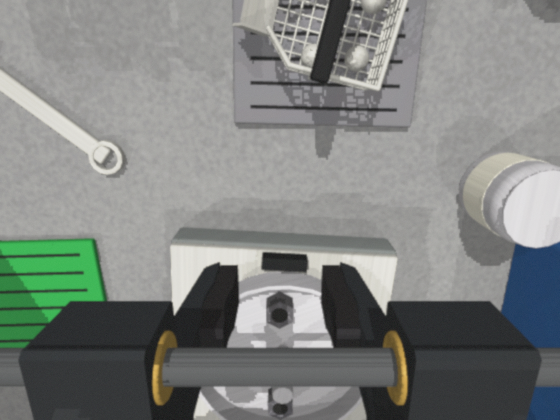

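View pics/ct10.png

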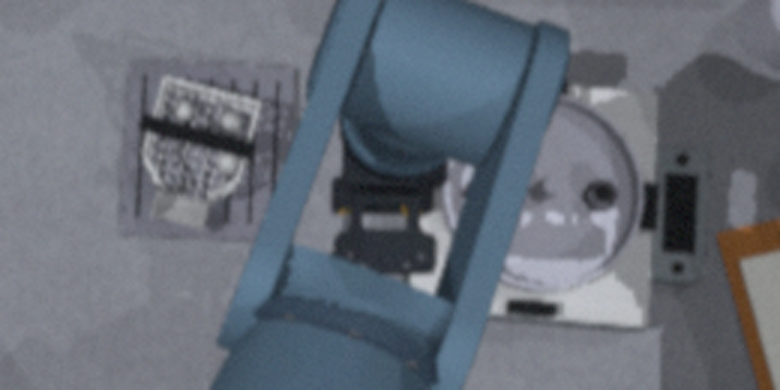

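Run:
```python
from h import *
plan([.575,.03,.26],down(0))
```

```text
d [ -51.7   22.3 -102.8] w [ 0.003 -0.001 -0.   ] rows 1.9
```

Call:
{"op": "jog_arm", "data": {"deltas": [[[60,-20,8,-35,0,0,0],[60,-40,16,-75,0,0,0],[60,-52,22,-103,0,0,0],[60,-52,22,-103,0,0,0],[60,-52,22,-103,0,0,0],[60,-52,22,-103,0,0,0],[60,-52,22,-103,0,0,0],[60,-52,22,-103,0,0,0]]]}}

```text
t: 25.85
tool_pos: [0.5752, 0.0264, 0.2597]
eef_rot: [-94.0, 90.0, 175.9]
force: [-0.1, 0.6, -0.2]
finger_gap: 0.0599
```

Run:
```python
from h import *
s=st(); print(s['t'],s['tool_pos'])
im=snap('wrist','w11.png')
```

```text
25.85 [0.57518236 0.02639631 0.25967653]
```

View pics/w11.png

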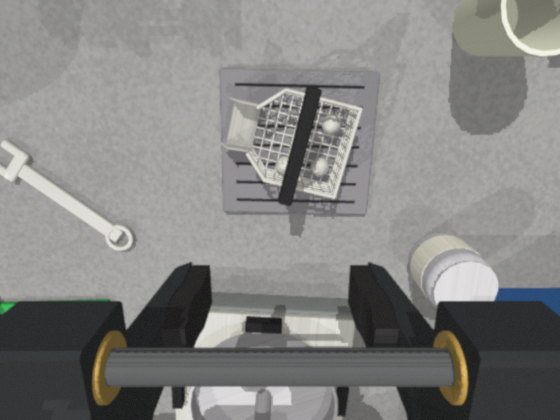

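Run:
```python
from h import *
c=cam('wrist'); im=cv2.imread('pics/w11.png'); g=im.max(2)
k=(g<48).astype('uint8'); k[:80]=0;k[210:]=0;k[:,:275]=0;k[:,325:]=0
k=cv2.morphologyEx(k,cv2.MORPH_OPEN,np.ones((4,4)))
n,l,s,ce=cv2.connectedComponentsWithStats(k); i=1+s[1:,4].argmax(); ys,xs=np.nonzero(l==i)
r=cv2.minAreaRect(np.c_[xs,ys].astype(np.float32)); b=cv2.boxPoints(r); print(b.round(1).tolist(),s[i],ce[i])
P=np.array([ray(c,*q,.095) for q in b]); print(P.round(4).tolist(),P.mean(0)); print([np.linalg.norm(P[i]-P[i-1]).round(4) for i in range(4)])
e=max([P[1]-P[0],P[2]-P[1]],key=np.linalg.norm); print('bar dir',np.degrees(np.arctan2(e[1],e[0])))
print('tray',[ray(c,*q,.008).round(4).tolist() for q in [(221,69),(379,71),(366,216),(221,212)]])
```

```text
[[281.0, 196.0], [284.0, 196.0], [284.0, 199.0], [281.0, 199.0]] [281 196   4   4  16] [282.5 197.5]
[[0.5765, 0.0199, 0.095], [0.5791, 0.0199, 0.095], [0.5791, 0.0172, 0.095], [0.5765, 0.0172, 0.095]] [0.57777079 0.01854376 0.095     ]
[np.float64(0.0027), np.float64(0.0026), np.float64(0.0027), np.float64(0.0026)]
bar dir -89.80898138610566
tray [[0.5173, 0.1261, 0.008], [0.6741, 0.1242, 0.008], [0.672, -0.0279, 0.008], [0.51, -0.0231, 0.008]]
```

Run:
```python
from h import *
c=cam('wrist'); im=cv2.imread('pics/w11.png'); g=im.max(2)
print(g[145,285:318],g[110,290:322])
cv2.imwrite('pics/c11.png',cv2.resize(im[60:225,210:390],(654,600),interpolation=cv2.INTER_CUBIC))
```

```text
[142 160 181 192 194 186 141  77  47  43  47  47  45  46  50  47  48  46
  47  46  44  45  52  70  89 119 110  76  58  57  60  58  59] [176 151 142 142 146 138 122 118 146 172 134  74  45  47  48  50  51  46
  51  47  47  51  47  48  49  46  77 121 141 171 192 157]
```

View pics/c11.png

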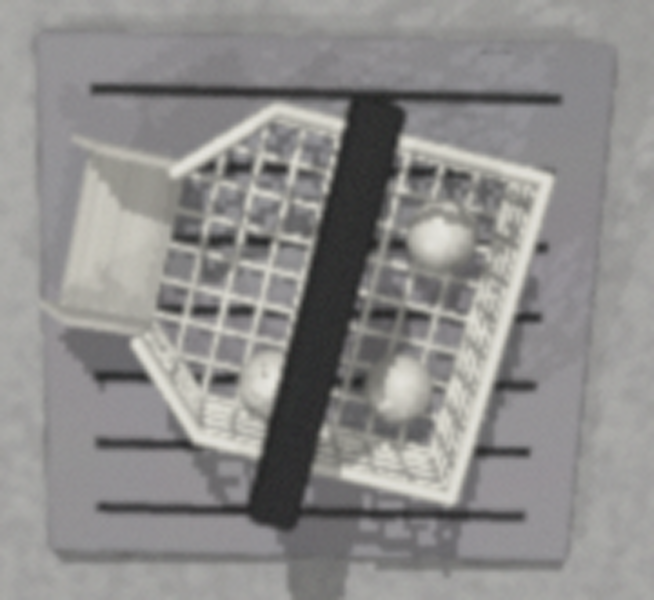

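Run:
```python
from h import *
c=cam('wrist')
a=ray(c,314,88.4,.095);b=ray(c,285.1,202.5,.095); e=a-b; print(a,b,(a+b)/2,np.linalg.norm(e),np.degrees(np.arctan2(e[1],e[0])))
for q in [(286,89),(361,109),(334,197),(264,181)]: print('rim',ray(c,*q,.053))
for q in [(231,98.5),(222,145)]: print('lip',ray(c,*q,.03))
```

```text
[0.60236869 0.10775668 0.095     ] [0.58002687 0.01405352 0.095     ] [0.59119778 0.0609051  0.095     ] 0.09632984922003672 76.5892532380624
rim [0.58105465 0.10727783 0.053     ]
rim [0.64922168 0.0899924  0.053     ]
rim [0.62841127 0.00701085 0.053     ]
rim [0.56029211 0.02305284 0.053     ]
lip [0.52876759 0.09861511 0.03      ]
lip [0.51802145 0.05428634 0.03      ]
```

Run:
```python
from h import *
plan([.5912,.0609,.15],down(-13.4))
```

```text
d [109.7  16.  -34.4] w [0.232 0.    0.   ] rows 1.9
```

Call:
{"op": "jog_arm", "data": {"deltas": [[[60,20,8,-17,0.1,0,0],[60,50,16,-34,0.2,0,0],[60,80,16,-34,0.232,0,0],[60,100,16,-34,0.232,0,0],[60,110,16,-34,0.232,0,0],[60,110,16,-34,0.232,0,0],[60,110,16,-34,0.232,0,0],[60,110,16,-34,0.232,0,0]]]}}

```text
t: 26.9
tool_pos: [0.592, 0.0608, 0.1511]
eef_rot: [97.5, 89.9, -5.9]
force: [-0.2, -0.3, 0.0]
finger_gap: 0.06
```

Run:
```python
from h import *
s=st(); print(s['t'],s['tool_pos'])
im=snap('wrist','w12.png'); plan([.5912,.0609,.067],down(-13.4))
```

```text
26.9 [0.59201829 0.06082029 0.15107522]
d [83.9 -0.8  0.1] w [ 0.001 -0.    -0.002] rows 1.3
```

View pics/w12.png

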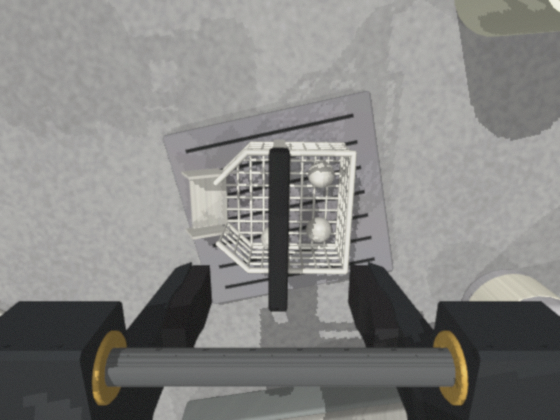

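Run:
```python
from h import *
c=cam('wrist'); a=ray(c,279.5,149,.095);b=ray(c,278.5,309,.095);print(a,b,(a+b)/2,np.linalg.norm(a-b))
```

```text
[0.60335931 0.10969995 0.095     ] [0.58006883 0.01374475 0.095     ] [0.59171407 0.06172235 0.095     ] 0.09874131095992802
```

Call:
{"op": "jog_arm", "data": {"deltas": [[[60,30,-0.5,0,0,0,0],[60,60,-0.5,0,0,0,0],[60,75,-0.5,0,0,0,0],[60,84,-0.5,0,0,0,0],[60,84,-0.5,0,0,0,0],[60,84,-0.5,0,0,0,0],[60,84,-0.5,0,0,0,0],[60,84,-0.5,0,0,0,0]]]}}

```text
t: 27.95
tool_pos: [0.5912, 0.061, 0.0665]
eef_rot: [95.2, 89.9, -8.1]
force: [-0.1, -0.1, -1.3]
finger_gap: 0.06
```

Call:
{"op": "jog_arm", "data": {"deltas": [[[5,0,0,0,0,0,0],[5,0,0,0,0,0,0],[5,0,0,0,0,0,0],[5,0,0,0,0,0,0],[5,0,0,0,0,0,0],[5,0,0,0,0,0,0],[5,-5,0,0,0,0,0],[5,-15,0,0,0,0,0]]], "force": 45}}

```text
t: 28.95
tool_pos: [0.5898, 0.0611, 0.0803]
eef_rot: [-81.9, 89.9, 174.8]
force: [0.2, -0.1, -4.2]
finger_gap: 0.0112
```

Run:
```python
from h import *
s=st(); print(s['t'],s['tool_pos'],s['force'],s['finger_gap'],s['qpos'])
snap('scene','s13.png')
```

```text
28.95 [0.58975218 0.06112931 0.08031801] [ 0.21301005 -0.12523719 -4.2276406 ] 0.011222268859582062 [-5.54166191e+00  2.32920623e+01  9.56913526e+01 -9.04612233e-04
  6.11663464e+01  7.80913740e+00]
```

View pics/s13.png

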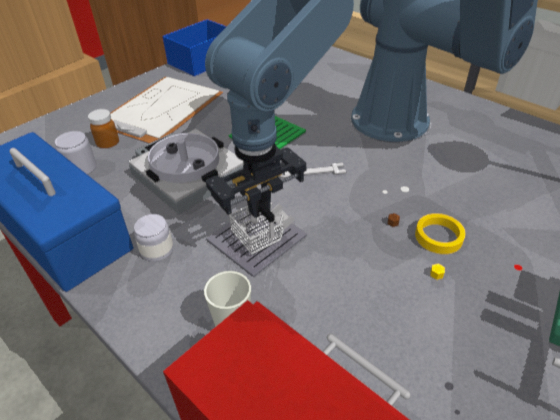

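Run:
```python
from h import *
plan([.598,-.2345,.25],down(0))
```

```text
d [-167.6   75.   286. ] w [-0.233 -0.    -0.001] rows 5.4
```

Call:
{"op": "jog_arm", "data": {"deltas": [[[5,-20,0,0,0,0,0],[5,-55,0,0,0,0,0],[5,-95,0,0,0,0,0],[5,-130,5,15,-0.02,0,0],[5,-155,12,42,-0.06,0,0],[5,-168,20,75,-0.1,0,0],[5,-168,30,112,-0.14,0,0],[5,-168,40,150,-0.18,0,0]]]}}

```text
t: 30.0
tool_pos: [0.5951, -0.0952, 0.2507]
eef_rot: [72.4, 89.9, -20.6]
force: [0.0, 0.1, -4.7]
finger_gap: 0.0109
```

Run:
```python
from h import *
s=st(); print(s['t'],s['tool_pos'],s['qpos'],s['finger_gap'])
plan([.598,-.2345,.25],down(0))
```

```text
30.0 [ 0.59513736 -0.09516413  0.25071917] [-2.03559223e+01  1.32192510e+01  8.72769481e+01 -3.85493256e-04
  7.94022818e+01 -1.74221931e+01] 0.010854497288873098
d [  0.8  10.  139. ] w [-0.051  0.001 -0.002] rows 2.2
```

Call:
{"op": "jog_arm", "data": {"deltas": [[[5,0,3,35,-0.02,0,0],[5,0,6,75,-0.04,0,0],[5,0,8,110,-0.05,0,0],[5,0,10,132,-0.05,0,0],[5,0,10,139,-0.05,0,0],[5,0,10,139,-0.05,0,0.1],[5,0,10,139,-0.05,0,0.2],[5,0,10,139,-0.05,0,0.3]]]}}

```text
t: 31.0
tool_pos: [0.5979, -0.232, 0.2493]
eef_rot: [88.6, 72.6, -1.4]
force: [1.0, -0.1, -3.4]
finger_gap: 0.0115
```

Run:
```python
from h import *
s=st(); print(s['t'],s['tool_pos'],s['qpos'],s['finger_gap'])
print(xf()[1].as_matrix().round(3)); snap('scene','s14.png')
```

```text
31.0 [ 0.59786664 -0.23196046  0.24929624] [-36.71442264   7.96668746  95.23985069  11.15902019  62.92725739
 -40.52002017] 0.011499204856039773
[[ 0.298  0.954 -0.002]
 [-0.007 -0.    -1.   ]
 [-0.954  0.298  0.007]]
```

View pics/s14.png

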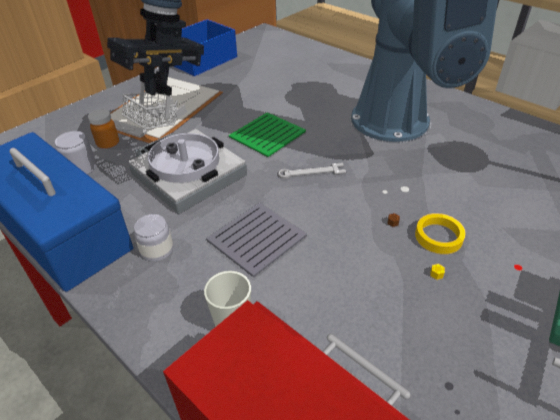

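Run:
```python
from h import *
c=cam('top')
for z in (0,.05,.1,.15): print(z,ray(c,400,132,z).round(3), ray(c,400,110,z).round(3))
cs=cam('scene')
im=cv2.imread('pics/scene0.png')
for z in (0,): print(ray(cs,68,283,z),ray(cs,130,247,z),ray(cs,130,225,z))
```

```text
0 [ 0.791 -0.252  0.   ] [ 0.854 -0.252  0.   ]
0.05 [ 0.775 -0.24   0.05 ] [ 0.835 -0.24   0.05 ]
0.1 [ 0.759 -0.228  0.1  ] [ 0.817 -0.229  0.1  ]
0.15 [ 0.743 -0.217  0.15 ] [ 0.798 -0.217  0.15 ]
[ 0.93496686 -0.13879883  0.        ] [ 0.7961235  -0.12985109  0.        ] [ 0.75783114 -0.18749364  0.        ]
```

Run:
```python
from h import *
p,r=xf(); lip=p+r.apply([.044,-.067,0]); print('lip',lip)
L=np.array([.598,-.2345,.09])
print('tool delta', r.inv().apply(L-lip)*1000)
q=np.array([44,-67.])
for f in np.arange(.1,.75,.1):
    a=np.array([[np.cos(f),-np.sin(f)],[np.sin(f),np.cos(f)]]); print(round(f,2),(q-a@q).round(1))
```

```text
lip [ 0.54579779 -0.23175362  0.18618851]
tool delta [107.42338164  21.00024822   2.01235588]
0.1 [-6.5 -4.7]
0.2 [-12.4 -10.1]
0.3 [-17.8 -16. ]
0.4 [-22.6 -22.4]
0.5 [-26.7 -29.3]
0.6 [-30.1 -36.5]
0.7 [-32.8 -44.1]
```

Call:
{"op": "jog_arm", "data": {"deltas": [[[5,8,25,1,0,0,0],[5,16,50,2,0,0,0],[5,35,44,2,0,0,0],[5,58,37,2,0,0,0],[5,80,30,2,0,0,0],[5,98,24,2,0,0,0],[5,107,21,2,0,0,0],[5,107,21,2,0,0,0]]]}}

```text
t: 32.05
tool_pos: [0.6489, -0.236, 0.1521]
eef_rot: [88.7, 72.9, -1.4]
force: [-0.3, -0.7, -4.3]
finger_gap: 0.0117
```

Run:
```python
from h import *
s=st(); print(s['t'],s['tool_pos'],s['qpos'],s['finger_gap'],s['force'])
p,r=xf(); lip=p+r.apply([.044,-.067,0]); print('lip',lip)
a=snap('scene','s15.png'); snap('wrist','w15.png'); cv2.imwrite('pics/cs15.png',cv2.resize(a[30:230,70:270][:,:,::-1],(600,600),interpolation=cv2.INTER_CUBIC))
```

```text
32.05 [ 0.64894143 -0.23600908  0.152053  ] [-33.98951651  20.00238535  92.43706047  11.34637054  53.56397953
 -39.47134681] 0.01168128087155628 [-0.34333807 -0.7011501  -4.27622682]
lip [ 0.59783899 -0.23622955  0.09029952]
```

View pics/cs15.png

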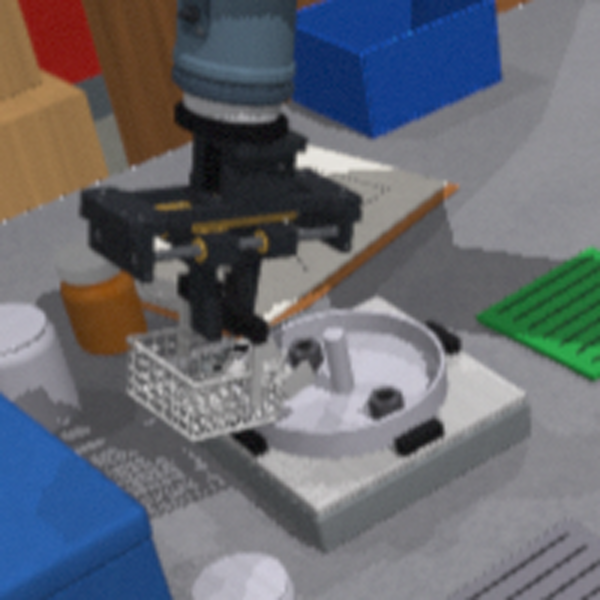

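View pics/w15.png

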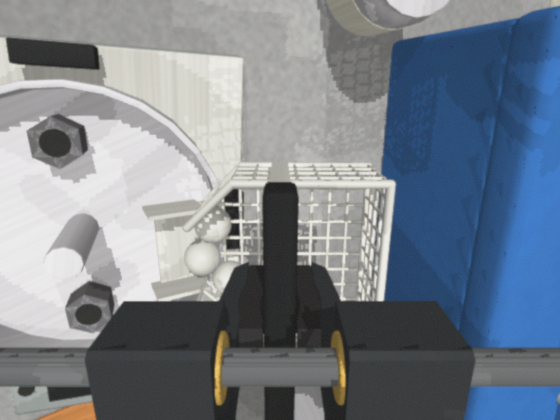

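Call:
{"op": "jog_arm", "data": {"deltas": [[[5,-5,-4,0,0,0,0.08],[5,-10,-8,0,0,0,0.16],[5,-14.5,-12.5,0,0,0,0.24],[5,-18.5,-17.5,0,0,0,0.32],[5,-22,-22.5,0,0,0,0.4],[5,-26,-28,0,0,0,0.48],[5,-29,-34,0,0,0,0.56],[5,-31,-39,0,0,0,0.64]]]}}

```text
t: 33.15
tool_pos: [0.6034, -0.2374, 0.1733]
eef_rot: [89.2, 35.9, -0.8]
force: [-0.3, 0.9, -2.9]
finger_gap: 0.0109
```

Run:
```python
from h import *
s=st(); print(s['t'],s['tool_pos'],s['qpos'],s['finger_gap'],s['force'])
p,r=xf(); lip=p+r.apply([.044,-.067,0]); print('lip',lip, 'tilt',np.arccos(-r.as_matrix()[2,0]))
a=snap('scene','s16.png'); snap('wrist','w16.png'); cv2.imwrite('pics/cs16.png',cv2.resize(a[30:230,70:270][:,:,::-1],(600,600),interpolation=cv2.INTER_CUBIC))
```

```text
33.15 [ 0.60344737 -0.23736421  0.17327526] [ -49.9036487     7.9585773   121.2682532    79.0381137    38.63778817
 -111.0413974 ] 0.01093883203496064 [-0.29765432  0.88438748 -2.86358966]
lip [ 0.59983634 -0.23830187  0.09320603] tilt 0.9447531209637121
```

View pics/cs16.png

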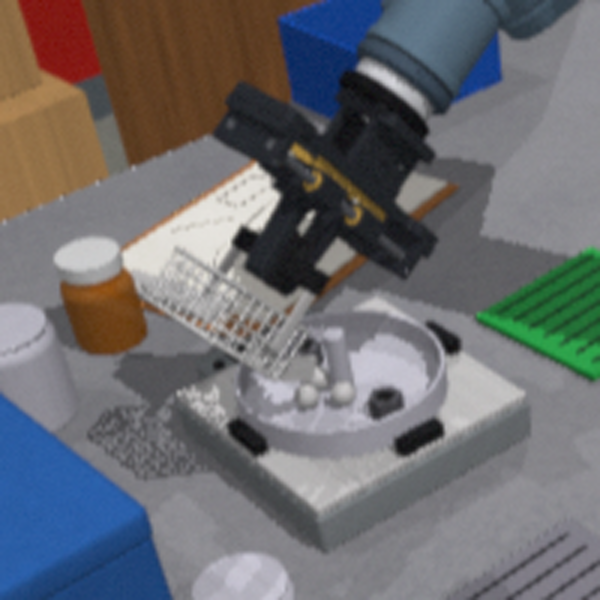

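View pics/w16.png

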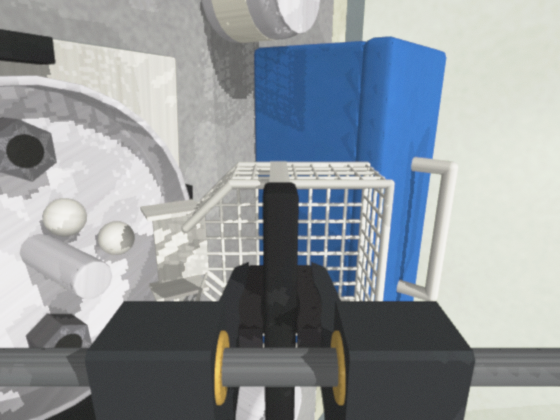

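Call:
{"op": "jog_arm", "data": {"deltas": [[[5,-3,-3,0,0,0,0.05],[5,-5,-5,0,0,0,0.1],[5,-5,-5,0,0,0,0.1],[5,-5,-5,0,0,0,0.1],[5,-5,-5,0,0,0,0.1],[5,-5,-5,0,0,0,0.1],[5,-5,-5,0,0,0,0.1],[5,-5,-5,0,0,0,0.1]]]}}

```text
t: 34.25
tool_pos: [0.596, -0.236, 0.1699]
eef_rot: [89.5, 30.4, -0.5]
force: [0.4, -0.8, -2.8]
finger_gap: 0.0115
```

Run:
```python
from h import *
s=st(); print(s['t'],s['tool_pos'],s['qpos'],s['finger_gap'],s['force'])
p,r=xf(); lip=p+r.apply([.044,-.067,0]); print('lip',lip, 'tilt',np.arccos(-r.as_matrix()[2,0]))
a=snap('scene','s17.png'); b=snap('top','t17.png')
cv2.imwrite('pics/cs17.png',np.hstack([cv2.resize(x,(400,400),interpolation=cv2.INTER_CUBIC) for x in (a[80:210,90:220][:,:,::-1],b[150:280,340:470][:,:,::-1])]))
```

```text
34.25 [ 0.59602754 -0.23601978  0.16991403] [ -52.55648214    9.54722662  124.26442234   90.10871257   42.87397583
 -123.68581911] 0.01154240511056431 [ 0.37003779 -0.77213968 -2.80118509]
lip [ 0.60003503 -0.23663207  0.08986052] tilt 1.0397747925352951
```

View pics/cs17.png

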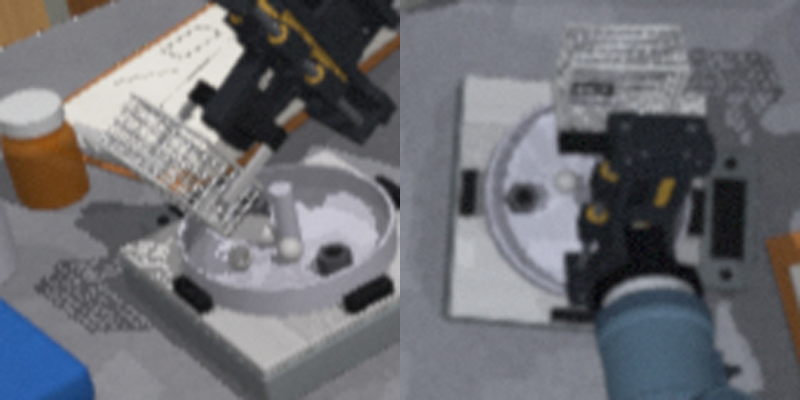

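Call:
{"op": "jog_arm", "data": {"deltas": [[[5,-10,18,0,0,0,0],[5,-30,52,0,0,0,0],[5,-50,86,0,0,0,-0.05],[5,-60,103,0,0,0,-0.2],[5,-60,103,0,0,0,-0.35],[5,-60,103,0,0,0,-0.5],[5,-60,103,0,0,0,-0.65],[5,-60,103,0,0,0,-0.8]]]}}

```text
t: 35.35
tool_pos: [0.5961, -0.2349, 0.2898]
eef_rot: [88.2, 76.5, -2.0]
force: [-0.0, -0.8, -3.9]
finger_gap: 0.0108
```

Run:
```python
from h import *
s=st(); print(s['t'],s['tool_pos'],s['qpos'],s['force'])
plan([.595,-.20,.27],down(0))
snap('scene','s18.png')
```

```text
35.35 [ 0.59612499 -0.23492222  0.28980256] [-35.79302073   8.19429757  89.59151776   7.85837587  71.12120456
 -37.40785539] [-0.0166195  -0.77308341 -3.93613191]
d [ 18.7  -5.8 -35.1] w [-0.004  0.008 -0.235] rows 1.3
```

View pics/s18.png

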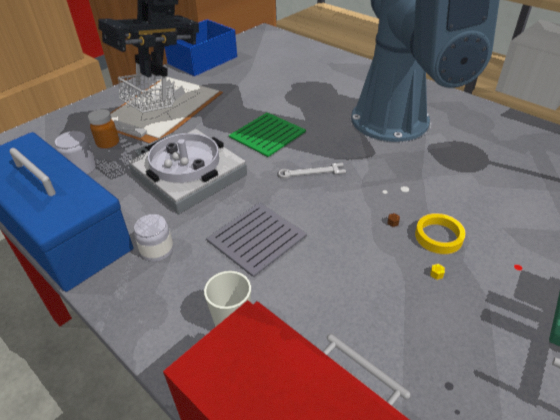

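Run:
```python
from h import *
plan([.593,.052,.20],down(-5)); c=cam('scene')
im=cv2.imread('pics/s18.png')
print([ray(c,*q,.008).round(4).tolist() for q in [(208,240),(259,272),(306,233),(256,205)]])
```

```text
d [  84.2  -25.8 -287.9] w [ 0.083 -0.001 -0.231] rows 4.8
[[0.675, -0.0144, 0.008], [0.6643, 0.1289, 0.008], [0.5194, 0.1277, 0.008], [0.5278, -0.0171, 0.008]]
```

Call:
{"op": "jog_arm", "data": {"deltas": [[[5,0,0,-15,0,0,-0.1],[5,5,-2,-50,0.02,0,-0.231],[5,12,-4,-95,0.04,0,-0.231],[5,20,-7,-140,0.06,0,-0.231],[5,28,-9,-185,0.083,0,-0.231],[5,40,-13,-230,0.083,0,-0.231],[5,60,-19,-268,0.083,0,-0.231],[5,84,-25,-288,0.083,0,-0.231]]]}}

```text
t: 36.4
tool_pos: [0.5927, 0.0546, 0.1989]
eef_rot: [119.0, 89.4, 24.2]
force: [0.6, -0.5, -4.0]
finger_gap: 0.0116
```

Run:
```python
from h import *
s=st(); print(s['t'],s['tool_pos'],s['qpos'],s['force'])
plan([.594,.053,.10],down(-5));plan([.594,.053,.068],down(-5))
snap('wrist','w19.png')
```

```text
36.4 [0.59266404 0.05460541 0.19885042] [-6.32692004 14.60632316 91.77505316  0.34327876 73.06107719 -1.59638604] [ 0.61585525 -0.533651   -4.03773447]
d [98.9  0.5  2. ] w [ 0.003 -0.005 -0.01 ] rows 1.6
d [130.8   0.2   2.2] w [ 0.003 -0.005 -0.01 ] rows 2.1
```

View pics/w19.png

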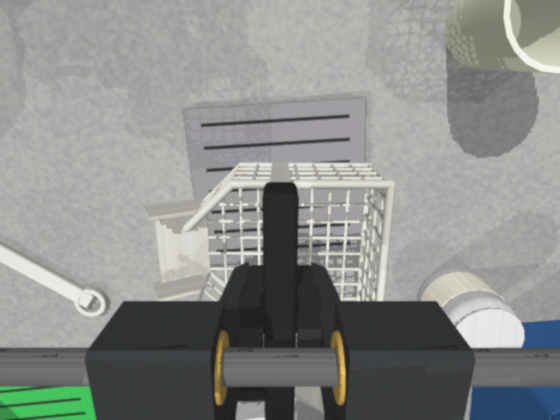

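Call:
{"op": "jog_arm", "data": {"deltas": [[[5,30,0,2,0.003,-0.005,-0.01],[5,65,0,2,0.003,-0.005,-0.01],[5,95,0,2,0.003,-0.005,-0.01],[5,112,0,2,0.003,-0.005,-0.01],[5,122,0,2,0.003,-0.005,-0.01],[5,128,0,2,0.003,-0.005,-0.01],[5,131,0,2,0.003,-0.005,-0.01],[5,131,0,2,0.003,-0.005,-0.01]]]}}

```text
t: 37.45
tool_pos: [0.5946, 0.0505, 0.0689]
eef_rot: [-6.5, 89.9, -101.6]
force: [0.1, 0.2, -3.0]
finger_gap: 0.0115
```

Run:
```python
from h import *
s=st(); print(s['t'],s['tool_pos'],s['eef_rot'],s['force']); plan([.594,.053,.067],down(-5))
```

```text
37.45 [0.59457151 0.05045278 0.06892498] [  -6.5080181    89.87842544 -101.60082933] [ 0.05879028  0.17498448 -2.95653678]
d [ 1.9 -0.8 -2.5] w [-0.002  0.002  0.   ] rows 0.1
```

Call:
{"op": "jog_arm", "data": {"deltas": [[[5,1,0,0,0,0,0],[5,2,0,0,0,0,0],[5,2.5,0,0,0,0,0],[5,2.5,0,0,0,0,0],[20,2.5,0,0,0,0,0],[35,2.5,0,0,0,0,0],[45,2.5,0,0,0,0,0],[45,2.5,0,0,0,0,0]]]}}

```text
t: 38.45
tool_pos: [0.5943, 0.0504, 0.0661]
eef_rot: [-19.9, 89.9, -115.0]
force: [0.5, 0.3, -0.1]
finger_gap: 0.0447
```

Call:
{"op": "jog_arm", "data": {"deltas": [[[45,-20,0,0,0,0,0],[45,-60,0,0,0,0,0],[45,-100,0,0,0,0,0],[45,-140,0,0,0,0,0],[45,-180,0,0,0,0,0],[45,-190,0,0,0,0,0],[45,-190,0,0,0,0,0],[45,-190,0,0,0,0,0]]]}}

```text
t: 39.45
tool_pos: [0.5935, 0.0509, 0.2542]
eef_rot: [-62.1, 89.7, -157.2]
force: [-0.3, -0.1, -0.1]
finger_gap: 0.0454
```

Run:
```python
from h import *
s=st(); print(s['t'],s['tool_pos'],s['force'],s['finger_gap'])
a=snap('scene','s20.png');snap('wrist','w20.png');plan([.42,.14,.26],down(-5))
```

```text
39.45 [0.59348164 0.05092003 0.25417142] [-0.26362522 -0.13681087 -0.10198941] 0.04536999700318418
d [  -5.3 -180.8  -73.3] w [-0.002  0.002  0.004] rows 3.1
```

View pics/w20.png

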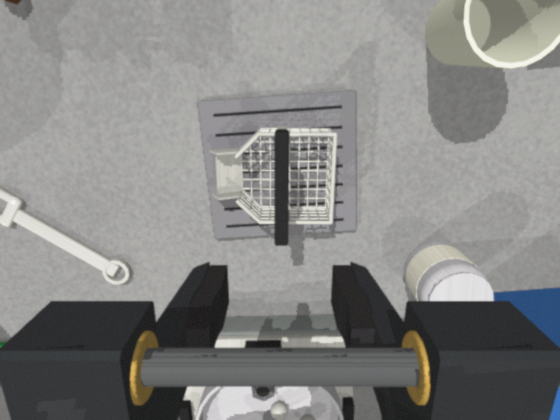

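View pics/s20.png

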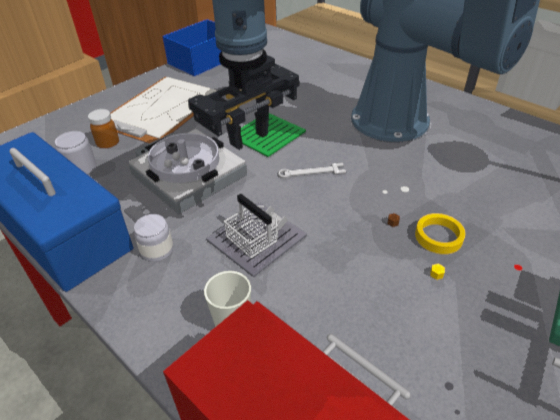

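Call:
{"op": "jog_arm", "data": {"deltas": [[[45,-5,-40,-30,0,0,0],[45,-5,-85,-70,0,0,0],[45,-5,-130,-110,0,0,0],[45,-5,-165,-150,0,0,0],[45,-5,-180,-190,0,0,0],[45,-5,-180,-200,0,0,0],[45,-5,-180,-200,0,0,0],[45,-5,-180,-200,0,0,0]]]}}

```text
t: 40.55
tool_pos: [0.4334, 0.2649, 0.2602]
eef_rot: [-31.3, 89.8, -126.4]
force: [0.4, -0.3, -0.5]
finger_gap: 0.0448
```

Run:
```python
from h import *
s=st(); print(s['t'],s['tool_pos'])
b=snap('top','t21.png'); a=snap('scene','s21.png')
cv2.imwrite('pics/c21.png',np.hstack([cv2.resize(x[:,:,::-1],(400,400),interpolation=cv2.INTER_CUBIC) for x in (a[110:220,120:260],b[160:270,345:455])]))
```

```text
40.55 [0.43337787 0.26493283 0.26019434]
```

View pics/c21.png

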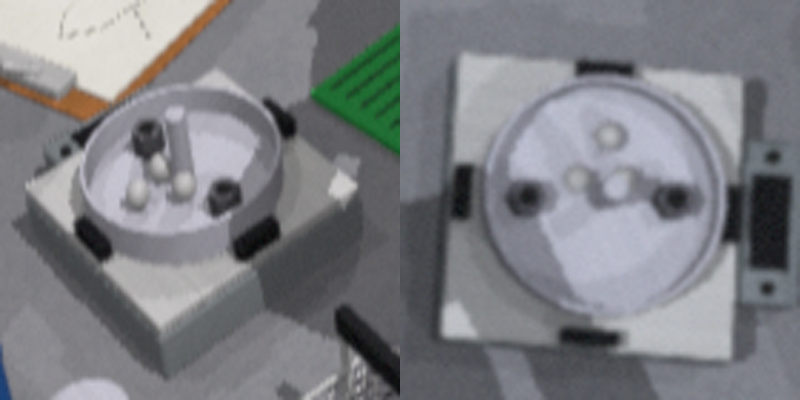

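View pics/t21.png

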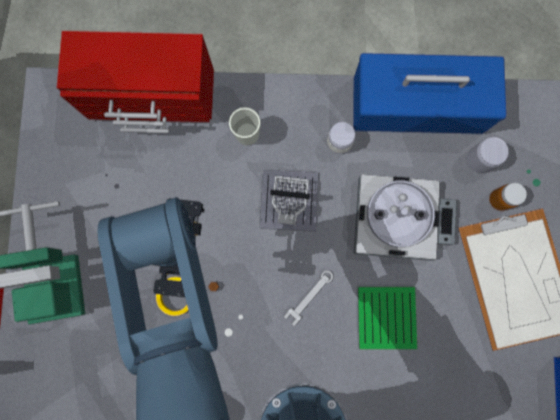

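Run:
```python
from h import *
c=cam('top'); im=cv2.imread('pics/t21.png'); 
g=cv2.resize(im[160:270,345:455],(800,800),interpolation=cv2.INTER_CUBIC)
cv2.imwrite('pics/c22.png',g[:600])
# rim extremes in top crop (scale 3.636): left 484, right 727, top 75, bottom 318
f=lambda u,v:(345+(u-400)/400*110,160+v/400*110)
P=[ray(c,*f(*q),.072) for q in [(484,195),(727,200),(608,75),(604,318)]]
print(np.round(P,4), (P[0]+P[1])/2,(P[2]+P[3])/2)
P=[ray(c,*f(*q),.045) for q in [(459,53),(744,75),(730,360),(441,338)]]; print(np.mean(P,0))
P=[ray(c,*f(*q),.059) for q in [(605,70),(592,336),(463,190),(733,213)]]; print(np.round(P,4),np.mean(P,0))
```

```text
[[ 0.5505 -0.1524  0.072 ]
 [ 0.5514 -0.3225  0.072 ]
 [ 0.6385 -0.2398  0.072 ]
 [ 0.4664 -0.236   0.072 ]] [ 0.55094697 -0.23747118  0.072     ] [ 0.55245173 -0.23786477  0.072     ]
[ 0.54931477 -0.23521443  0.045     ]
[[ 0.6449 -0.2407  0.059 ]
 [ 0.4546 -0.2305  0.059 ]
 [ 0.5556 -0.1397  0.059 ]
 [ 0.5441 -0.3306  0.059 ]] [ 0.54981539 -0.23539082  0.059     ]
```

View pics/c22.png

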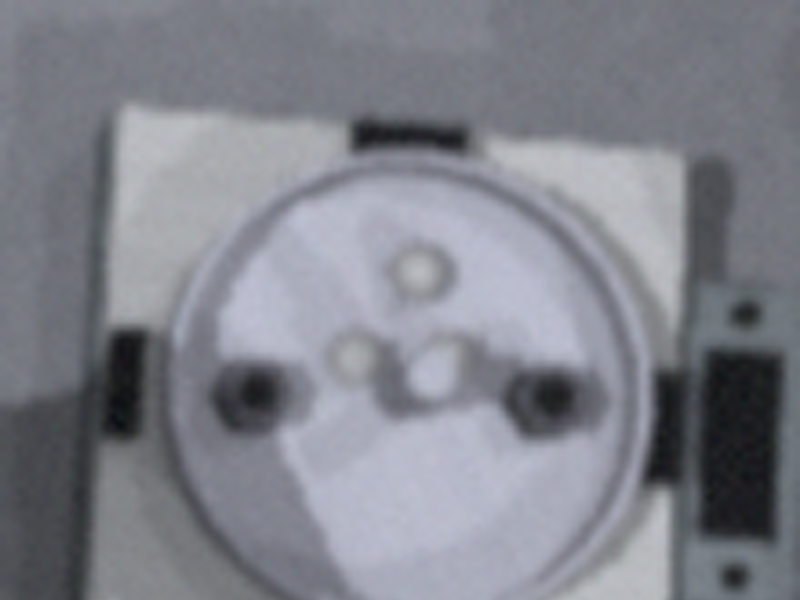

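Run:
```python
from h import *
print(st()['t'],st()['qd'].round(2)); print(manip.sign_off())
```

```text
40.65 [ 0.16 -0.1  -0.02  0.12 -0.    0.08]
the job is handed in; nothing more can be done
None
```

I moved the dish onto the scale, put both dark hex nuts in it, poured in the three balls through the spout, and stood the empty basket back on the grey tray. I handed the job in at about 41 s; no verdict is reported.

What the last checks showed:
- **Dish:** It sits flat between the four stops, about 3 mm off the stage centre in the final top view. An earlier wrist view gave about 4 mm. Both are within the 8 mm limit.
- **Hardware:** The scene and top views show three balls and two nuts inside the dish. I did not measure their individual positions.
- **Basket:** It looked empty and upright in the wrist view after release. By the arm's position it stands about 3 to 6 mm from the tray centre.
- **Wrist force:** It read 2.8 to 4.0 N with the empty basket, too noisy to confirm the ball count, so that rests on the pictures.
- **Other things on the bench:** They look unmoved in the final top view, and the arm was clear of everything at hand-in. The brown and yellow nut-shaped pieces were left where they lay. In that view the arm covers part of the tape roll and the yellow piece; both were clear in the scene picture taken just before.

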